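Dirty panel filters into the blow-out cabinet, clean ones out

TASK

Load every used air filter from the collecting rack upright into the open bay of the blow-out cabinet's swing table, one per slot: each is held down in the packed row, so tip it outward by its top before you lift it out, and leave the cartons standing in the row. Then swing the table half a turn by its knob until it clicks home, and move every cleaned filter that comes out into the green tray, each standing upright in a compartment of its own.

Things in the scene. Friction and masses are not known exactly. Their poses are not given: they have to be found in the camera images.
- rack: Grey steel collecting rack, fixed, 125 deep (x) x 202 wide (y) x 154 mm high; origin under its centre, front (-x) to the robot. Floor 6 thick. Five slots 36 wide, along x, at y = -80, -40, 0, 40, 80, parted by wire hoops up to 68 above the bench: the row stands packed, 6 between neighbours
- rack_lip (a point): Middle of the top edge of the rack's front lip: 3 mm thick, 31 high above the bench, inner face at rack x = -58 mm. It stops the feet of what stands in the slots from sliding out to the front; they must be lifted over it
- rack_flange (a point): Middle of the front edge of the hold-down flange along the rack's back, at rack x = +43 mm, underside 150 above the bench. It overhangs the rear top edge of the filters by 12 mm with 14 mm of air, so they cannot be lifted straight up: tip the top towards rack -x, the front bottom edge turning in the corner behind the lip (0.3 rad frees it), then lift over the lip and out to the front
- used1: Used (dusty) panel air filter (mm): black frame 110 long (x) x 34 thick (y) x 130 high (z), pleated paper, 0.2 to 0.4 kg. On its top a pull tab 14 (x) x 26 (y) x 36 high, centred at x = -10; the tab's top is 166 up. Origin: centre of the underside. None if absent. Starts in a slot of the rack, its x along the rack's x
- used2: Used (dusty) panel air filter (mm): black frame 110 long (x) x 34 thick (y) x 130 high (z), pleated paper, 0.2 to 0.4 kg. On its top a pull tab 14 (x) x 26 (y) x 36 high, centred at x = -10; the tab's top is 166 up. Origin: centre of the underside. None if absent. Starts in a slot of the rack, its x along the rack's x
- used3: Used (dusty) panel air filter (mm): black frame 110 long (x) x 34 thick (y) x 130 high (z), pleated paper, 0.2 to 0.4 kg. On its top a pull tab 14 (x) x 26 (y) x 36 high, centred at x = -10; the tab's top is 166 up. Origin: centre of the underside. None if absent. Starts in a slot of the rack, its x along the rack's x
- used1_top (a point): Centre of the top face of the tab of used1, 166 mm above its underside
- used2_top (a point): Centre of the top face of the tab of used2, 166 mm above its underside
- used3_top (a point): Centre of the top face of the tab of used3, 166 mm above its underside
- clean1: Cleaned panel air filter (mm): black frame 110 long (x) x 34 thick (y) x 130 high (z), pleated paper, 0.2 to 0.4 kg. On its top a pull tab 14 (x) x 26 (y) x 36 high, centred at x = -10; the tab's top is 166 up. Origin: centre of the underside. None if absent. Starts standing in a slot of bay B, in the cabinet
- clean2: Cleaned panel air filter (mm): black frame 110 long (x) x 34 thick (y) x 130 high (z), pleated paper, 0.2 to 0.4 kg. On its top a pull tab 14 (x) x 26 (y) x 36 high, centred at x = -10; the tab's top is 166 up. Origin: centre of the underside. None if absent. Starts standing in a slot of bay B, in the cabinet
- clean3: Cleaned panel air filter (mm): black frame 110 long (x) x 34 thick (y) x 130 high (z), pleated paper, 0.2 to 0.4 kg. On its top a pull tab 14 (x) x 26 (y) x 36 high, centred at x = -10; the tab's top is 166 up. Origin: centre of the underside. None if absent. Starts standing in a slot of bay B, in the cabinet
- carton1: Plain cardboard carton, 108 x 34 x 128 mm high, no tab, standing in the rack among the used filters; origin: centre of its underside. Stays where it is
- carton2: Plain cardboard carton, 108 x 34 x 128 mm high, no tab, standing in the rack among the used filters; origin: centre of its underside. Stays where it is
- table_turn (a joint): Turn of the cabinet's two-station swing table, rad, counter-clockwise from above. 0 (start, a stop): bay A outside; 3.1416 (a stop): bay B outside. A spring plunger must be overridden 0.08 rad from each stop (about 7 N at the knob), then it clicks and holds the table there: home reads above 3.09. In between it turns with 2 to 5 N and stays where left
- table_axis (a point): On the swing table's axis, on its bed, 45 mm above the bench; turns with it: x along the partition, -y to bay A. Round table, radius 195. The upright partition is 6 thick, 384 long, up to 215 above the bench. The cabinet (walls, clear roof up to 237 above the bench) covers the half of the table beyond the partition from the open bay, starting 20 behind the axis
- turn_knob (a point): Middle of the round black knob on the partition, 90 mm from the axis (at table -x), above the cabinet's roof: 28 diameter, 38 high, from 245 to 283 above the bench (this point 264). It spins freely on its upright pin, so a grip on it need not turn with the table. From 0 to half a turn it sweeps round the open side
- bay_a (a point): Bay A, turns with the table: middle of its middle slot, on the bed, 45 mm above the bench. Slots run along x (parallel to the partition) at y = -44, 0, +44 mm here, 39 wide between wire hoops 80 long, 43 high above the bed. Outside at the start, empty
- bay_b (a point): Bay B, the same on the other side of the partition (slots at y = -44, 0, +44 mm here). Inside the cabinet at the start; outside after half a turn
- tray: Loose open green plastic tray, 150 (x) x 146 (y) x 55 mm high, 0.5 kg, floor and walls 4 thick; two walls along x part it into three compartments 43 wide, 142 long, at y = -47, 0, +47. Origin: centre of its underside. Empty at the start
- oil_bottle: Upright white plastic bottle, 60 mm diameter, 170 high; origin: centre of its underside. Not needed, leave it standing
- grease_tin: Steel tin, 80 mm diameter, 75 high, standing; origin: centre of its underside. Not needed, leave it standing

How it is judged:
By the outcome, as a careful person would: the job done as asked, in the order asked, and still so for the second after the job is handed in, with the robot touching nothing.
Of used1, used2, used3 only 2 to 3 are there at a start; the rules pass over those that are not, and their reading is None.
Of clean1, clean2, clean3 only 2 to 3 are there at a start; the rules pass over those that are not, and their reading is None.
At some moment in a run one of tray may be knocked a few centimetres aside while the robot is not near it.
Once in a run the grip may slacken for a moment while it holds something.
It also fails if it takes over 210 s, if anything falls off the work surface, if the arm or the gripper's body presses on something with over 40 N, if the wrist force passes 120 N, or if a joint passes its speed limit or range.

ROBOT

A 7-joint arm with a two-finger parallel gripper is mounted at the origin on the work surface. World frame = base frame: x ahead of the robot, y to its left, z up, the work surface at z = 0. Lengths are in m, angles in rad, forces in N, time in s.
With the tool pointing down it reaches from about 0.4 to 0.85 m from the base axis. Payload 4.5 kg.
Tool frame: the origin (TCP) lies at the very end of the fingers, on their centre line; the grasp point (between the pads) lies 19 mm behind it; y points along the fingers, x is the direction in which the jaws open and shut, and the axes are right-handed (so a half turn about y gives the same grasp; the last joint's range is limited). The gripper opens to 88 mm and grips with 3 to 60 N. Pads are 18 mm wide; open, the fingers measure 123 mm over their backs; the gripper's body (75 mm by 187 mm) begins 45 mm behind the grasp point.
Start: joints at [1.18, 0.689, -0.195, 1.565, 0.157, 0.902, -0.215], TCP at [0.258, -0.569, 0.218] pointing down, gripper open.
Joint ranges: [-3.01, 3.01], [-0.46, 2.08], [-1.47, 1.51], [0.13, 2.56], [-1, 4.14], [0.04, 2.09], [-2.66, 2.66]. Speed limits (rad/s): [2.57, 2.57, 3.14, 3.14, 3.14, 3.14, 3.14].

INTERFACE

Orientations are given as a unit quaternion [x, y, z, w].
In Python, from plant import r gives the robot as it stands.
- The arm moves only by the shell command python3 -m inch 'ROWS' [OPENING] [FORCE]. ROWS is JSON, a list of rows, each a list of 6 numbers: the shift along the tool's x, y, z in mm, then the turn, a rotation vector about the tool's x, y, z in rad. In form: [[x, y, z, ax, ay, az], ...]. A call has 1 to 12 rows; each row shifts and turns the commanded pose from where the row before left it, along the tool's axes as they then stand; what a row does not reach is not made up. A row lasts 1/12 s, in which the tool goes at most 41.7 mm and 7.16 degrees, less where a joint would pass 70% of its speed; a pose out of reach is approached as far as the arm can. A call is refused whole if a number of a shift passes 41.7 or a number of a turn 0.125, either way. A call with a gripper value outside its range is refused whole. OPENING is the finger opening in mm, from 0 to 88.1, set as the call begins (- or left out, the last holds). The fingers move at their own pace and stop on an object; FORCE is the grip in N (left out, the last holds). Time passes only in rows, so rows that do not move let the fingers close. It gives the time, the measured TCP pose, the force and the opening at its end, in the units of the state.
- r.get_state(): the state, without advancing time (a new reading comes with each control period).
- r.snapshot(name): name is "scene" or "top" or "wrist"; returns a dict with "img" (384x512x3 uint8, red, green, blue), "range_z" (384x512 float32, m along the optical axis (not along the pixel's ray), 0 where there is no reading), "mtx" (3x3 intrinsics, pixels), "k1" (the pictures are not rectified: a ray, as slopes to the right and down, at radius r is drawn at 1 + k1 r^2 times it, then the intrinsics apply), "camera_from_world" (4x4, takes a point from world to camera coordinates); the wrist camera has in their place "tool_from_camera" (4x4, takes a point from camera to tool coordinates, whose origin is the TCP and whose axes are the tool frame's). Camera axes: x right, y down, z forward; pixel columns grow to the right and rows downward; lengths in m; the calibration is good to about 2 mm. A picture is of the moment at which its call begins: read the wrist's pose just before it.
- r.finish_job(): hands the job in, once; it reports no verdict.
The state is a dict: "clock": time; "q": joint angles; "qd": joint speeds; "joint_torque": joint torques, N m; "tool_pos": TCP position; "eef_rot": TCP orientation; "contact_force": force on the tool from outside, world axes, zero at the start; "moment": the same for the moment, N m; "opening": opening from 0.0 (shut) to 1.0 (fully open).
Only numpy, scipy, OpenCV 4.12 (cv2) and the standard library are available. Lean on these libraries where they do the work, as an engineer would, in place of code of your own. Each camera call takes 0.05 s, during which the arm holds its last target.

## Working session

There is one attempt and no reset: what is moved stays moved. The work goes in short steps, Python scripts to look and compute and a shell command to move; the robot and the scene stay as the last step left them, time stands still between calls to the robot, and variables do not carry over. Pictures are saved under pics/ and viewed, and the job is handed in when it is done.

```bash
ls -la; mkdir -p pics
python3 - <<'E'
from plant import r
import cv2
s=r.get_state()
for k,v in s.items(): print(k,v)
for n in ["scene","top","wrist"]:
    d=r.snapshot(n); cv2.imwrite(f"pics/{n}0.png",d["img"][:,:,::-1])
    print(n,d["mtx"].tolist(),d["k1"],{k:v.tolist() for k,v in d.items() if 'from' in k})
E
```

```text
total 12
drwxr-xr-x  3 agent agent 4096 Dec  7 15:33 .
drwxr-xr-x 23 root  root  4096 Dec  7 15:33 ..
drwxr-xr-x  2 agent agent 4096 Dec  7 15:33 pics
clock 0.0
q [ 1.17980233  0.69000116 -0.1944887   1.56635505  0.15731147  0.90250459
 -0.21512196]
qd [-9.14150519e-04 -1.84659004e-05  5.43848312e-04 -4.70766009e-04
  8.99002053e-04  1.64261742e-03  1.13350833e-03]
joint_torque [ 1.19663237e-04 -5.27555859e+01 -1.26680911e+00 -1.53428435e+01
 -5.25914936e-02  6.77533069e-03  1.87236465e-04]
tool_pos [ 0.25723771 -0.5688603   0.21739578]
eef_rot [-0.59386497  0.38393327 -0.38276064  0.59448627]
contact_force [0.34109473 0.29878615 0.27429308]
moment [ 0.05323593 -0.02253863 -0.03011825]
opening 0.9988506117575946
scene [[427.94020452716626, 0.0, 260.54410058461735], [0.0, 427.94020452716626, 196.1870932248432], [0.0, 0.0, 1.0]] -0.07700228820230615 {'camera_from_world': [[0.2116201987297217, 0.9773494350461225, 0.00223009071975318, -0.16481151192611848], [0.6765624274330854, -0.14484497149259432, -0.7219994570767768, -0.2732365021185297], [-0.7053227440508666, 0.15429846418009094, -0.
[... 253 characters left out ...]
0327875481, 0.018608659535327202, 0.011061250987830576], [-0.993770739722967, -0.02165549670462199, -0.10931951487700399, 0.5926817734327252], [0.1096822686450928, -0.016335191688832913, -0.9938324614628741, 1.7481179325445473], [0.0, 0.0, 0.0, 1.0]]}
wrist [[278.01680108709303, 0.0, 258.189889671776], [0.0, 278.01680108709303, 191.6301832910861], [0.0, 0.0, 1.0]] -0.05727594913659779 {'tool_from_camera': [[0.9999997573413604, 0.000689198651493147, 0.0001015993870398347, 0.001107142106933745], [0.00010922287584932886, -0.29914421231132454, 0.9542079062295581, -0.16619457717625655], [0.0006880316708248702, -0.9542076635857901, -0.29914421499765614, 0.07802843160032069], [0.0, 0.0, 0.0, 1.0]]}
```

View pics/scene0.png

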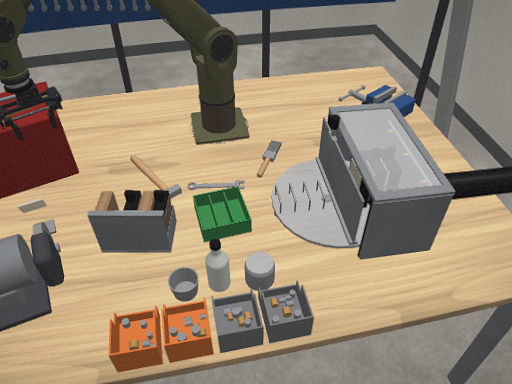

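View pics/top0.png

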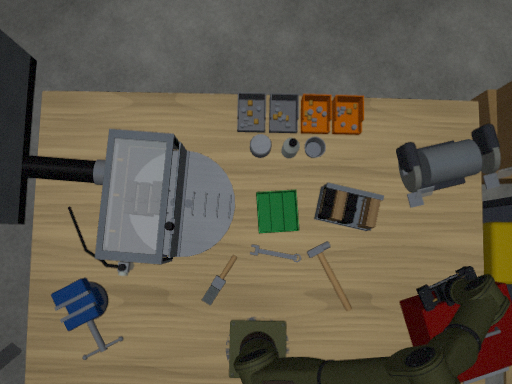

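View pics/wrist0.png

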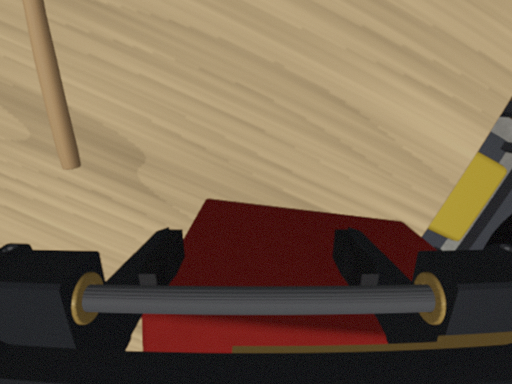

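```bash
cat > h.py <<'E'
import numpy as np, cv2
from plant import r
from scipy.spatial.transform import Rotation as R
def snap(n):
    s=r.get_state(); d=r.snapshot(n)
    if n=="wrist":
        T=np.eye(4);T[:3,:3]=R.from_quat(s["eef_rot"]).as_matrix();T[:3,3]=s["tool_pos"]
        d["wfc"]=T@d["tool_from_camera"]
    else: d["wfc"]=np.linalg.inv(d["camera_from_world"])
    return d
def ray(d,u,v):
    p=cv2.undistortPoints(np.array([[[u,v]]],float),d["mtx"],np.array([d["k1"],0,0,0,0.]))[0,0]
    return np.array([p[0],p[1],1.])
def plane(d,u,v,z):
    a=d["wfc"][:3,:3]@ray(d,u,v); o=d["wfc"][:3,3]
    return o+a*(z-o[2])/a[2]
def cloud(d):
    h,w=d["range_z"].shape
    uu,vv=np.meshgrid(np.arange(w),np.arange(h))
    p=cv2.undistortPoints(np.stack([uu,vv],-1).reshape(-1,1,2).astype(float),d["mtx"],np.array([d["k1"],0,0,0,0.])).reshape(h,w,2)
    c=np.concatenate([p,np.ones((h,w,1))],-1)*d["range_z"][...,None]
    return c@d["wfc"][:3,:3].T+d["wfc"][:3,3]
def proj(d,P):
    P=np.atleast_2d(P); c=np.linalg.inv(d["wfc"]); q=P@c[:3,:3].T+c[:3,3]
    s=q[:,:2]/q[:,2:]; rr=(s**2).sum(1,keepdims=True); s=s*(1+d["k1"]*rr)
    return s@d["mtx"][:2,:2].T+d["mtx"][:2,2]
def crop(d,name,u0,u1,v0,v1,k):
    im=cv2.resize(d["img"][v0:v1,u0:u1,::-1],None,fx=k,fy=k,interpolation=cv2.INTER_CUBIC)
    cv2.imwrite("pics/"+name,im)
E
python3 - <<'E'
from h import *
d=snap("top")
crop(d,"rk1.png",300,400,170,245,8)
crop(d,"tb1.png",95,245,120,275,5)
s=snap("scene"); crop(s,"rk2.png",80,260,170,260,4)
P=cloud(d)
for (u,v) in [(322,203),(340,205),(355,210),(375,215),(170,227),(300,190),(365,250)]: print(u,v,P[v,u].round(3))
E
```

```text
322 203 [ 0.531 -0.214  0.111]
340 205 [ 0.523 -0.272  0.141]
355 210 [ 0.505 -0.317  0.175]
375 215 [ 0.491 -0.396  0.134]
170 227 [0.432 0.288 0.284]
300 190 [ 0.587 -0.148  0.007]
365 250 [ 0.368 -0.393  0.004]
```

View pics/rk1.png

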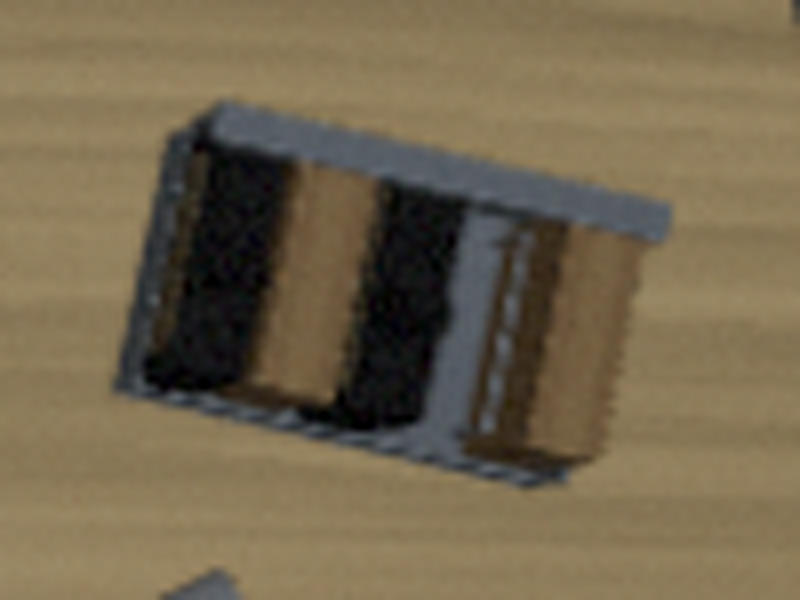

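View pics/tb1.png

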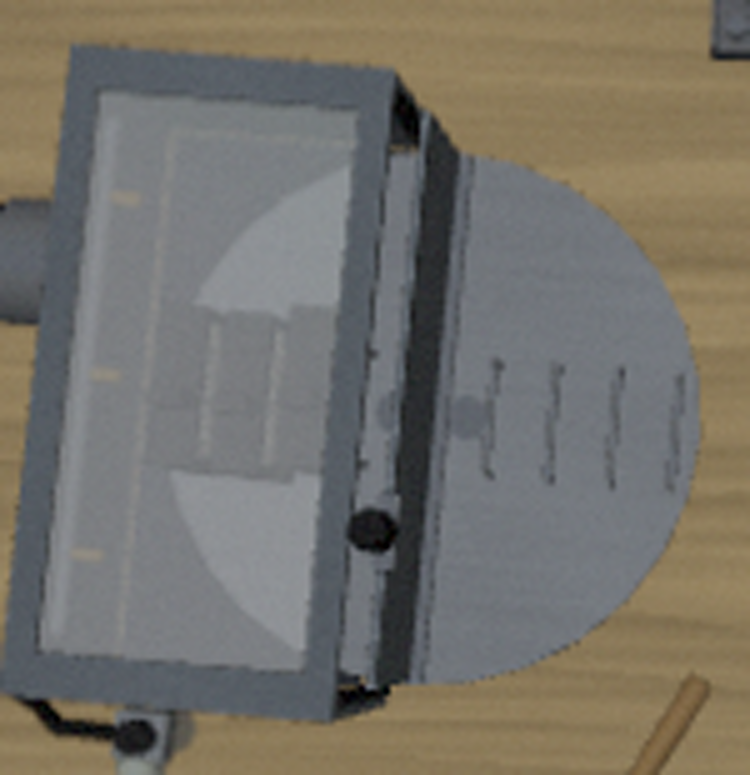

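View pics/rk2.png

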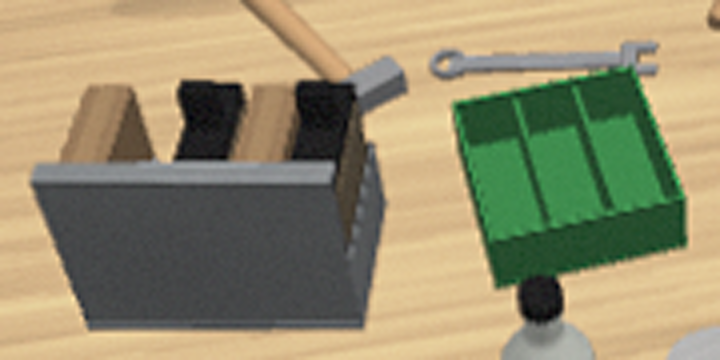

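Run:
```python
from h import *
d=snap("top"); P=cloud(d); img=d["img"].astype(int)
def rect(m,n):
    p=P[m][:,:2]*1000
    (c,sz,a)=cv2.minAreaRect(p.astype(np.float32)); print(n,m.sum(),np.round(c,1),np.round(sz,1),round(a,2),"z",P[m][:,2].mean().round(4)); print("  corners",cv2.boxPoints((c,sz,a)).round(0).tolist())
z=P[...,2]; reg=np.zeros(z.shape,bool); reg[170:245,300:400]=1
mx=img.max(-1); mn=img.min(-1)
grey=(mx-mn<25)&(mx>70)
fl=reg&grey&(z>.146)&(z<.162); rect(fl,"flange")
print(np.polyfit(P[fl][:,1],P[fl][:,0],1))
hi=reg&(z>.150)&(mx<60)
n,l,st,ce=cv2.connectedComponentsWithStats(hi.astype(np.uint8))
for i in range(1,n):
    if st[i,4]>5: m=l==i; print("tab",st[i],np.median(P[m],0).round(4)); rect(m&(z>.157),"tab")
g=(img[...,1]>img[...,0]+30)&(img[...,1]>img[...,2]+20); reg2=np.zeros_like(reg);reg2[170:250,240:310]=1
g&=reg2; rect(g&(z>.045)&(z<.065),"tray rim"); rect(g&(z<.02),"trayfloor")
k=np.zeros_like(reg);k[215:240,155:185]=1
kn=k&(z>.273)&(z<.295)&(mx<60); rect(kn,"knob")
t=np.zeros_like(reg);t[130:275,95:245]=1
rect(t&(z>.207)&(z<.225),"partition top"); rect(t&(z>.03)&(z<.055),"bed"); rect(t&(z>.228)&(z<.245),"roof")
```

```text
flange 277 [ 571.6 -322.2] [201.   18.5] 77.96 z 0.1551
  corners [[542.0, -419.0], [560.0, -422.0], [602.0, -226.0], [584.0, -222.0]]
[0.20955504 0.63941157]
tab [325 201   9   6  39] [ 0.5265 -0.2283  0.1743]
tab 34 [ 526.2 -230.8] [24.1 13.1] 77.61 z 0.1737
  corners [[517.0, -241.0], [530.0, -244.0], [535.0, -220.0], [522.0, -218.0]]
tab [348 206   8   6  36] [ 0.5083 -0.3063  0.1735]
tab 33 [ 510.6 -308.3] [23.5 13.7] 78.84 z 0.1731
  corners [[502.0, -318.0], [515.0, -321.0], [520.0, -298.0], [506.0, -295.0]]
tray rim 226 [503.7 -60.9] [148.2 145.1] 4.36 z 0.0541
  corners [[424.0, 6.0], [435.0, -139.0], [583.0, -128.0], [572.0, 17.0]]
trayfloor 1292 [505.7 -62.9] [142.1 137.1] 4.85 z 0.0057
  corners [[429.0, -1.0], [441.0, -137.0], [582.0, -125.0], [571.0, 11.0]]
knob 59 [436.9 293. ] [22.1 25.3] 0.11 z 0.2832
  corners [[426.0, 306.0], [426.0, 280.0], [448.0, 280.0], [448.0, 306.0]]
partition top 364 [508.8 392.5] [219.  466.4] 87.71 z 0.2163
  corners [[271.0, 292.0], [737.0, 274.0], [746.0, 493.0], [280.0, 511.0]]
bed 4562 [552.9 215.8] [244.5 513.1] 86.84 z 0.0463
  corners [[290.0, 108.0], [802.0, 80.0], [816.0, 324.0], [303.0, 352.0]]
roof 8449 [518.6 417.1] [219.2 462.6] 86.52 z 0.2356
  corners [[281.0, 322.0], [743.0, 294.0], [756.0, 512.0], [294.0, 541.0]]
```

```bash
cat >> h.py <<'E'
def goto(pos,jx=None,st=None):
    """print shift in tool axes (mm) from measured pose to pos (mm), and turn so tool points down with jaw x along jx (2d, either sign)"""
    s=st or r.get_state(); M=R.from_quat(s["eef_rot"]).as_matrix(); p=s["tool_pos"]*1000
    print("pos",p.round(1),"jawx",M[:,0].round(3),"fing",M[:,1].round(3),"z",M[:,2].round(3),"F",s["contact_force"].round(1),"op",round(s["opening"]*88.1,1),"t",round(s["clock"],2))
    if jx is not None:
        for sg in (1,-1):
            x=sg*np.array([jx[0],jx[1],0.]);x/=np.linalg.norm(x);y=np.array([0,0,-1.]);T=np.stack([x,y,np.cross(x,y)],1)
            print(" turn(tool)",R.from_matrix(M.T@T).as_rotvec().round(3)," shift after turn",(T.T@(np.array(pos)-p)).round(1))
    print(" shift now",(M.T@(np.array(pos)-p)).round(1))
def yawvec(deg): return (np.cos(np.radians(deg)),np.sin(np.radians(deg)))
E
python3 - <<'E'
from h import *
d=snap("top"); P=cloud(d); z=P[...,2]
# table edge circle: bed points outer
t=np.zeros(z.shape,bool);t[130:275,175:245]=1
m=(t&(z>.03)&(z<.055)).astype(np.uint8)
c=max(cv2.findContours(m,cv2.RETR_EXTERNAL,cv2.CHAIN_APPROX_NONE)[0],key=len)[:,0]
q=np.array([plane(d,u,v,.045)[:2]*1000 for u,v in c]); q=q[q[:,1]<240]
A=np.c_[2*q,np.ones(len(q))]; s=np.linalg.lstsq(A,(q**2).sum(1),rcond=None)[0]
print("circle",s[:2],np.sqrt(s[2]+s[0]**2+s[1]**2),len(q))
for u,v in [(194,205),(206,205),(218.4,205),(230.4,206)]: print(plane(d,u,v,.088)*1000)
goto([510.6,-308.3,300],yawvec(-12))
E
```

```text
circle [527.58472063 288.31953978] 192.69374560276287 128
[516.40927626 236.81459958  88.        ]
[517.32992409 194.3060315   88.        ]
[518.27549552 150.38375859  88.        ]
[515.63406693 107.78214941  88.        ]
pos [ 257.5 -569.4  218.1] jawx [ 0.412 -0.911 -0.   ] fing [-0.  0. -1.] z [ 0.911  0.412 -0.   ] F [-0.3  1.1 -0.7] op 88.1 t 0.35
 turn(tool) [-0.    -0.937 -0.   ]  shift after turn [193.3 -81.9 308. ]
 turn(tool) [ 0.     2.205 -0.   ]  shift after turn [-193.3  -81.9 -308. ]
 shift now [-133.6  -81.9  338.2]
```

```bash
python3 -m inch '[[0,-40,0,0,0,0],[0,-42,0,0,0,0],[0,0,0,0,-0.117,0],[0,0,0,0,-0.117,0],[0,0,0,0,-0.117,0],[0,0,0,0,-0.117,0],[0,0,0,0,-0.117,0],[0,0,0,0,-0.117,0],[0,0,0,0,-0.117,0],[0,0,0,0,-0.117,0]]' 45 30
python3 - <<'E'
from h import *
goto([510.6,-308.3,300],yawvec(-12))
E
```

```text
pos [ 257.5 -569.4  218.1] jawx [ 0.412 -0.911 -0.   ] fing [-0.  0. -1.] z [ 0.911  0.412 -0.   ] F [-0.3  1.1 -0.7] op 88.1 t 0.35
 turn(tool) [-0.    -0.937 -0.   ]  shift after turn [193.3 -81.9 308. ]
 turn(tool) [ 0.     2.205 -0.   ]  shift after turn [-193.3  -81.9 -308. ]
 shift now [-133.6  -81.9  338.2]out of range
```

```bash
python3 -m inch '[[0,-41,0,0,0,0],[0,-41,0,0,0,0],[0,0,0,0,-0.117,0],[0,0,0,0,-0.117,0],[0,0,0,0,-0.117,0],[0,0,0,0,-0.117,0],[0,0,0,0,-0.117,0],[0,0,0,0,-0.117,0],[0,0,0,0,-0.117,0],[0,0,0,0,-0.117,0]]' 45 30
python3 - <<'E'
from h import *
goto([510.6,-308.3,300],yawvec(-12))
E
```

```text
clock: 1.18
tool_pos: [0.2574, -0.5694, 0.3002]
eef_rot: [0.703, -0.072, 0.072, -0.703]
contact_force: [0.0, -1.0, 0.3]
opening: 0.51
pos [ 257.4 -569.4  300.2] jawx [ 0.979 -0.203 -0.   ] fing [-0.  0. -1.] z [ 0.203  0.979 -0.   ] F [ 0.  -1.   0.3] op 44.9 t 1.18
 turn(tool) [ 0.     0.005 -0.   ]  shift after turn [1.933e+02 2.000e-01 3.081e+02]
 turn(tool) [-0.    -3.137 -0.   ]  shift after turn [-1.933e+02  2.000e-01 -3.081e+02]
 shift now [1.949e+02 2.000e-01 3.071e+02]
```

```bash
python3 -m inch '[[19.4,0,30.7,0,0.005,0],[19.4,0,30.7,0,0,0],[19.4,0,30.7,0,0,0],[19.4,0,30.7,0,0,0],[19.4,0,30.7,0,0,0],[19.4,0,30.7,0,0,0],[19.4,0,30.7,0,0,0],[19.4,0,30.7,0,0,0],[19.4,0,30.7,0,0,0],[19.4,0,30.7,0,0,0],[0,0,0,0,0,0]]'
python3 - <<'E'
from h import *
goto([510.6,-308.3,300],yawvec(-12))
d=snap("wrist"); cv2.imwrite("pics/w1.png",d["img"][:,:,::-1])
E
```

```text
clock: 2.1
tool_pos: [0.5188, -0.3017, 0.3008]
eef_rot: [-0.701, 0.07, -0.073, 0.706]
contact_force: [0.6, 0.9, 0.7]
opening: 0.511
pos [ 518.8 -301.7  300.8] jawx [ 0.98  -0.201  0.004] fing [ 0.006  0.006 -1.   ] z [0.201 0.98  0.007] F [0.6 0.9 0.7] op 45.0 t 2.1
 turn(tool) [-0.007  0.007  0.004]  shift after turn [-6.7  0.8 -8.1]
 turn(tool) [ 0.007 -3.135  0.011]  shift after turn [6.7 0.8 8.1]
 shift now [-6.8  0.7 -8.1]
```

View pics/w1.png

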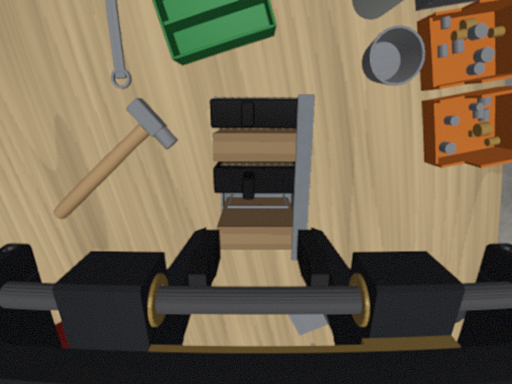

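```bash
python3 -m inch '[[0,0,0,0,0,0],[0,0,0,0,0,0]]'
python3 - <<'E'
from h import *
goto([510.6,-308.3,300],yawvec(-12))
d=snap("wrist"); crop(d,"w2.png",190,330,80,220,5)
P=cloud(d);z=P[...,2];mx=d["img"].max(-1)
m=(z>.158)&(z<.19)&(mx<60); m[230:]=0
n,l,st,ce=cv2.connectedComponentsWithStats(m.astype(np.uint8))
for i in range(1,n):
    if st[i,4]>15:
        mm=(l==i); zz=P[mm]; t=zz[zz[:,2]>.167]
        if len(t)>10: print(st[i],(t.mean(0)*1000).round(1),[np.round(x,1) for x in cv2.minAreaRect((t[:,:2]*1000).astype(np.float32))],np.median(t[:,2]))
E
```

```text
clock: 2.32
tool_pos: [0.5114, -0.3122, 0.3]
eef_rot: [0.703, -0.077, 0.076, -0.703]
contact_force: [-0.5, -0.3, 0.2]
opening: 0.513
pos [ 511.4 -312.2  300. ] jawx [ 0.977 -0.215 -0.001] fing [-0.001 -0.001 -1.   ] z [ 0.215  0.977 -0.001] F [-0.5 -0.3  0.2] op 45.2 t 2.32
 turn(tool) [ 0.001 -0.008 -0.001]  shift after turn [-1.6  0.   3.6]
 turn(tool) [1.000e-03 3.134e+00 2.000e-03]  shift after turn [ 1.6  0.  -3.6]
 shift now [-1.7  0.   3.6]
[245  88  14  26 344] [ 523.4 -231.8  172.4] [array([ 523.1, -231.8]), array([24.6, 13.3]), np.float64(77.6)] 0.1726558280988259
[247 164  13  25 290] [ 507.6 -309.4  172.3] [array([ 507. , -310.4]), array([24.7, 13.2]), np.float64(77.6)] 0.17266998762619928
```

View pics/w2.png

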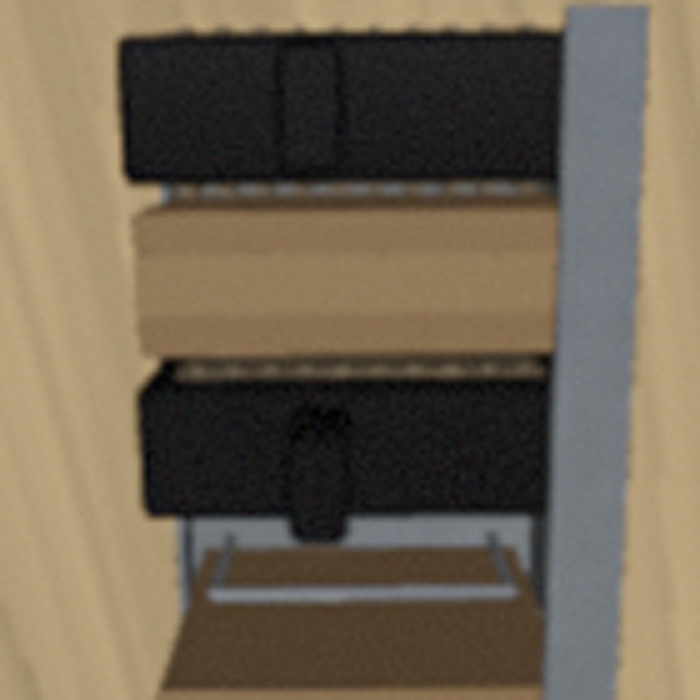

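```bash
python3 -m inch '[[0,20,0,0,0,0],[0,30,0,0,0,0],[0,30,0,0,0,0],[0,20,0,0,0,0],[0,0,0,0,0,0],[0,0,0,0,0,0],[0,0,0,0,0,0]]'
python3 - <<'E'
from h import *
goto([508.5,-309,141],yawvec(-12))
d=snap("wrist"); cv2.imwrite("pics/w3.png",d["img"][:,:,::-1])
goto([508.5,-309,141],yawvec(-12))
E
```

```text
clock: 2.95
tool_pos: [0.513, -0.3119, 0.2016]
eef_rot: [0.703, -0.076, 0.077, -0.703]
contact_force: [0.4, -0.2, -0.1]
opening: 0.511
pos [ 513.  -311.9  201.6] jawx [ 0.977 -0.215  0.002] fing [ 0.002 -0.001 -1.   ] z [ 0.215  0.977 -0.001] F [ 0.4 -0.2 -0.1] op 45.0 t 2.95
 turn(tool) [ 0.001 -0.007  0.002]  shift after turn [-5.  60.6  1.9]
 turn(tool) [-4.000e-03  3.134e+00  1.000e-03]  shift after turn [ 5.  60.6 -1.9]
 shift now [-5.2 60.6  1.9]
pos [ 513.4 -311.8  202. ] jawx [ 0.977 -0.215  0.003] fing [ 0.003 -0.002 -1.   ] z [ 0.215  0.977 -0.001] F [ 0.3 -0.2 -0.2] op 45.4 t 3.0
 turn(tool) [ 0.001 -0.007  0.003]  shift after turn [-5.4 61.   1.7]
 turn(tool) [-5.000e-03  3.135e+00  1.000e-03]  shift after turn [ 5.4 61.  -1.7]
 shift now [-5.6 61.   1.7]
```

View pics/w3.png

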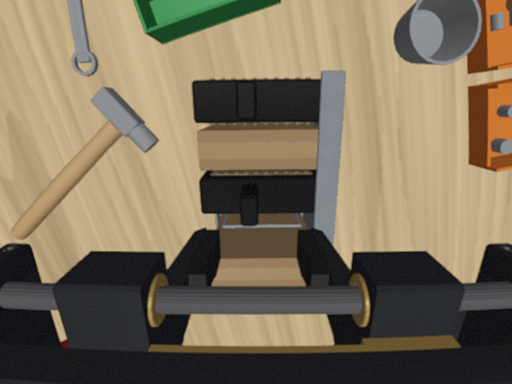

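```bash
python3 -m inch '[[-3,6,1,0,-0.007,0],[-2,20,1,0,0,0],[0,20,0,0,0,0],[0,14,0,0,0,0],[0,0,0,0,0,0],[0,0,0,0,0,0],[0,0,0,0,0,0]]'
python3 - <<'E'
from h import *
goto([508.5,-309,141],yawvec(-12))
d=snap("wrist"); cv2.imwrite("pics/w4.png",d["img"][:,:,::-1])
E
```

```text
clock: 3.58
tool_pos: [0.5089, -0.308, 0.1415]
eef_rot: [0.704, -0.073, 0.074, -0.703]
contact_force: [-0.1, 0.0, 0.5]
opening: 0.513
pos [ 508.9 -308.   141.5] jawx [ 0.978 -0.206  0.002] fing [ 0.002 -0.001 -1.   ] z [ 0.206  0.978 -0.   ] F [-0.1  0.   0.5] op 45.2 t 3.58
 turn(tool) [0.    0.002 0.002]  shift after turn [-0.2  0.5 -1. ]
 turn(tool) [ 4.00e-03 -3.14e+00 -1.00e-03]  shift after turn [0.2 0.5 1. ]
 shift now [-0.2  0.5 -1. ]
```

View pics/w4.png

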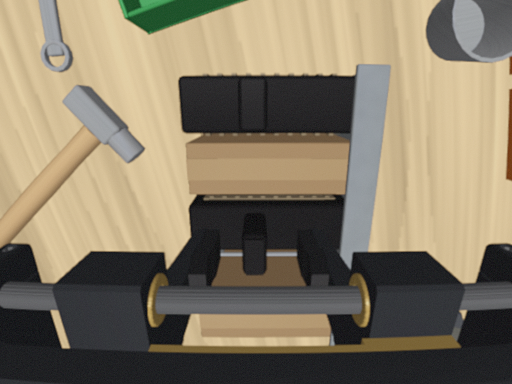

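```bash
python3 -m inch '[[0,0,0,0,0,0],[0,0,0,0,0,0],[0,0,0,0,0,0],[0,0,0,0,0,0],[0,0,0,0,0,0],[0,0,0,0,0,0],[0,0,0,0,0,0]]' 5 50
python3 - <<'E'
from h import *
goto([508.5,-309,141],yawvec(-12))
# tilt rows about pivot rack(-57,6) rel to TCP; tab x=-10; TCP z=141
import numpy as np
E
```

```text
clock: 4.22
tool_pos: [0.5075, -0.3077, 0.1402]
eef_rot: [0.703, -0.074, 0.073, -0.703]
contact_force: [-1.8, 0.1, 3.0]
opening: 0.151
pos [ 507.5 -307.7  140.2] jawx [ 0.978 -0.207 -0.001] fing [-0.001  0.    -1.   ] z [ 0.207  0.978 -0.   ] F [-1.8  0.1  3. ] op 13.3 t 4.22
 turn(tool) [ 0.     0.001 -0.001]  shift after turn [ 1.3 -0.8 -1. ]
 turn(tool) [-2.00e-03 -3.14e+00 -0.00e+00]  shift after turn [-1.3 -0.8  1. ]
 shift now [ 1.3 -0.8 -1. ]
```

```bash
python3 -m inch '[[0,-2,0,0,0,0],[0,-1,0,0,0,0],[-6.1,-1.9,0,0,0,-0.045],[-6.1,-1.9,0,0,0,-0.045],[-6.1,-1.9,0,0,0,-0.045],[-6.1,-1.9,0,0,0,-0.045],[-6.1,-1.9,0,0,0,-0.045],[-6.1,-1.9,0,0,0,-0.045],[-6.1,-1.9,0,0,0,-0.045],[-6.1,-1.9,0,0,0,-0.045],[0,0,0,0,0,0],[0,0,0,0,0,0]]'
python3 - <<'E'
from h import *
goto([508.5,-309,141])
d=snap("wrist"); cv2.imwrite("pics/w5.png",d["img"][:,:,::-1])
d=snap("scene"); crop(d,"s5.png",80,280,140,260,4)
E
```

```text
clock: 5.22
tool_pos: [0.4655, -0.3007, 0.1522]
eef_rot: [0.708, 0.042, 0.187, -0.68]
contact_force: [2.9, 1.5, -1.7]
opening: 0.155
pos [ 465.5 -300.7  152.2] jawx [ 0.927 -0.194  0.322] fing [ 0.314 -0.071 -0.947] z [ 0.207  0.978 -0.005] F [ 2.9  1.5 -1.7] op 13.6 t 5.22
 shift now [37.9 24.7  0.9]
```

View pics/w5.png

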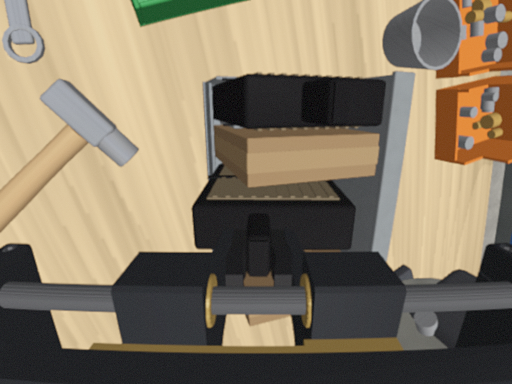

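View pics/s5.png

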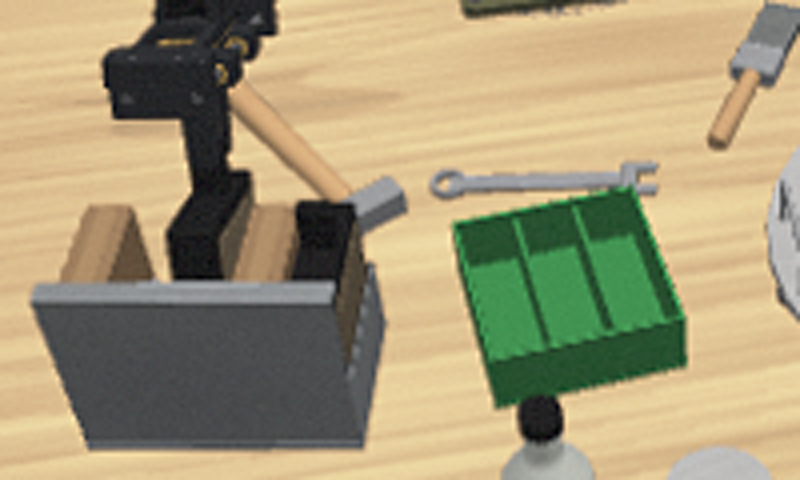

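```bash
python3 -m inch '[[3,-9,0,0,0,0],[4,-11,0,0,0,0],[4,-11,0,0,0,0],[3,-9,0,0,0,0],[-7,-9,0,0,0,0],[-7,-9,0,0,0,0],[-7,-9,0,0,0,0],[-7,-9,0,0,0,0],[-7,-9,0,0,0,0],[-7,-9,0,0,0,0],[-7,-9,0,0,0,0],[-7,-9,0,0,0,0]]';  python3 -m inch '[[-7,-9,0,0,0,0],[-7,-9,0,0,0,0],[0,0,0,0,0,0],[0,0,0,0,0,0]]'
python3 - <<'E'
from h import *
goto([508.5,-309,141],yawvec(-12))
d=snap("scene"); crop(d,"s6.png",80,280,100,260,4)
E
```

```text
clock: 6.32
tool_pos: [0.3865, -0.2843, 0.2435]
eef_rot: [0.708, 0.039, 0.185, -0.68]
contact_force: [-0.5, 0.5, -4.4]
opening: 0.158
clock: 6.65
tool_pos: [0.3693, -0.2809, 0.2564]
eef_rot: [0.708, 0.039, 0.186, -0.68]
contact_force: [0.0, -0.5, -4.0]
opening: 0.151
pos [ 369.3 -280.9  256.4] jawx [ 0.928 -0.197  0.317] fing [ 0.309 -0.072 -0.948] z [ 0.21   0.978 -0.006] F [ 0.  -0.5 -4. ] op 13.3 t 6.65
 turn(tool) [ 0.006 -0.001  0.322]  shift after turn [142.  115.4   1.5]
 turn(tool) [-0.504  3.1    0.01 ]  shift after turn [-142.   115.4   -1.5]
 shift now [ 98.1 154.4   2.5]
```

View pics/s6.png

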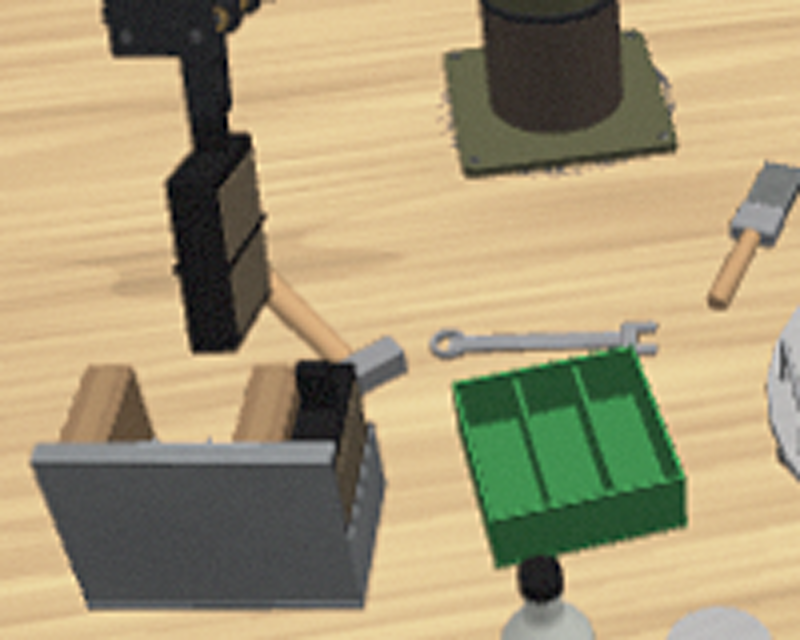

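```bash
python3 -m inch '[[0,-10,0,0,0,0.08],[0,-10,0,0,0,0.081],[0,-10,0,0,0,0.081],[0,-10,0,0,0,0.08],[0,0,0,0,-0.074,0],[0,0,0,0,-0.074,0],[0,0,0,0,0,0],[0,0,0,0,0,0]]'
python3 - <<'E'
from h import *
goto([510,172.6,290],yawvec(-3.5))
E
```

```text
clock: 7.37
tool_pos: [0.3635, -0.2789, 0.2952]
eef_rot: [0.709, -0.022, 0.023, -0.705]
contact_force: [0.3, 0.4, -3.3]
opening: 0.155
pos [ 363.5 -278.9  295.2] jawx [ 0.998 -0.064  0.001] fing [ 0.001 -0.005 -1.   ] z [ 0.064  0.998 -0.005] F [ 0.3  0.4 -3.3] op 13.6 t 7.37
 turn(tool) [ 0.005 -0.003  0.001]  shift after turn [118.7   5.2 459.6]
 turn(tool) [-2.000e-03  3.139e+00  8.000e-03]  shift after turn [-118.7    5.2 -459.6]
 shift now [117.6   3.  459.9]
```

```bash
python3 -m inch '[[4,0,12,0,0,0],[6,0,24,0,0,0],[8,0,34,0,0,0],[10,0,36,0,0,0],[10,0,36,0,0,0],[10,0,36,0,0,0],[10,0,36,0,0,0],[10,0,36,0,0,0],[10,0,36,0,0,0],[10,0,34,0,0,0],[10,0,30,0,0,0],[8,0,24,0,0,0]]';python3 -m inch '[[6,0,16,0,0,0],[4,0,8,0,0,0],[0,0,0,0,0,0],[0,0,0,0,0,0],[0,0,0,0,0,0],[0,0,0,0,0,0]]'
python3 - <<'E'
from h import *
goto([510,172.6,290],yawvec(-3.5))
d=snap("wrist"); cv2.imwrite("pics/w7.png",d["img"][:,:,::-1])
d=snap("scene"); crop(d,"s7.png",230,430,60,260,4)
E
```

```text
clock: 8.37
tool_pos: [0.4928, 0.091, 0.2937]
eef_rot: [0.708, -0.021, 0.023, -0.705]
contact_force: [0.6, 0.4, -3.2]
opening: 0.153
clock: 8.87
tool_pos: [0.5033, 0.109, 0.2935]
eef_rot: [0.709, -0.023, 0.023, -0.704]
contact_force: [0.4, 0.2, -3.6]
opening: 0.154
pos [503.3 109.  293.5] jawx [ 0.998 -0.065  0.001] fing [ 0.001 -0.008 -1.   ] z [ 0.065  0.998 -0.008] F [ 0.4  0.2 -3.6] op 13.6 t 8.87
 turn(tool) [ 0.008 -0.004  0.001]  shift after turn [ 2.8  3.5 63.9]
 turn(tool) [-2.000e-03  3.138e+00  1.200e-02]  shift after turn [ -2.8   3.5 -63.9]
 shift now [ 2.5  3.  63.9]
```

View pics/w7.png

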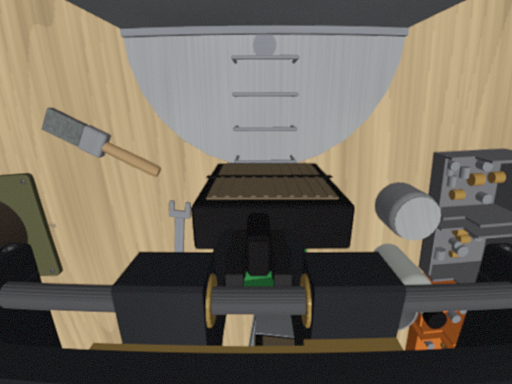

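View pics/s7.png

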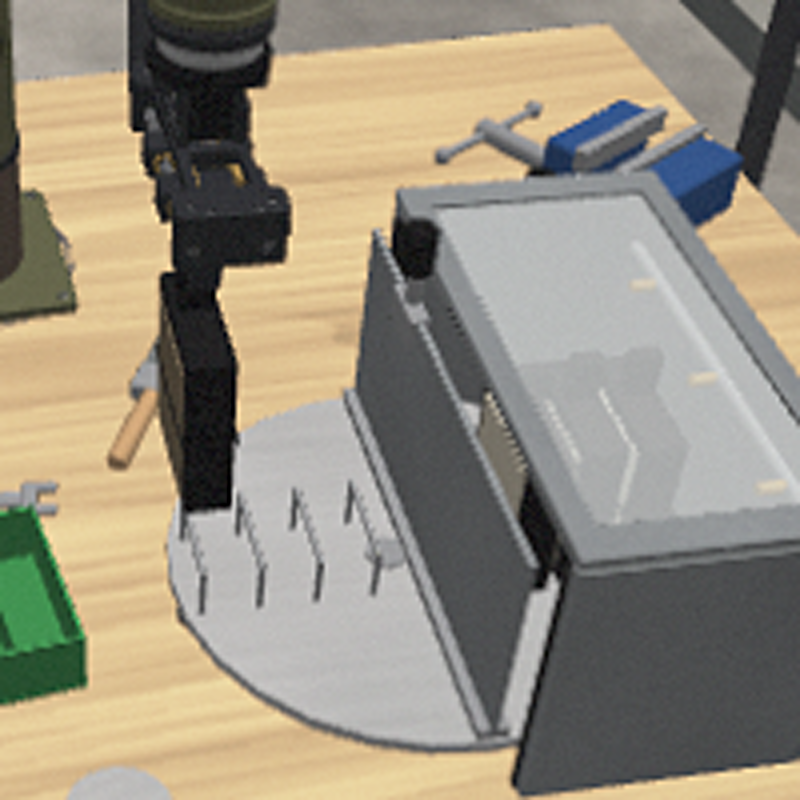

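Run:
```python
from h import *
d=snap("wrist"); crop(d,"w8.png",200,330,30,190,5)
for u,v in [(265,57),(265,94),(265,128),(265,160)]: print((plane(d,u,v,.088)*1000).round(1))
for u,v in [(233,57),(298,57),(233,94),(298,94),(233,128),(298,128)]: print((plane(d,u,v,.088)*1000).round(1))
for u,v in [(125,31),(405,31)]: print("part foot",(plane(d,u,v,.05)*1000).round(1))
goto([510,172.6,290],yawvec(-3.5))
```

```text
[521.6 241.2  88. ]
[519.1 197.6  88. ]
[516.7 155.2  88. ]
[514.3 112.6  88. ]
[482.4 243.7  88. ]
[562.1 238.8  88. ]
[478.6 200.2  88. ]
[561.  195.1  88. ]
[474.8 157.8  88. ]
[559.9 152.5  88. ]
part foot [337.4 293.6  50. ]
part foot [713.5 270.5  50. ]
pos [503.6 109.9 293.7] jawx [ 0.998 -0.064  0.002] fing [ 0.001 -0.007 -1.   ] z [ 0.064  0.998 -0.007] F [ 0.1  0.7 -3.9] op 13.6 t 9.02
 turn(tool) [ 0.007 -0.003  0.002]  shift after turn [ 2.6  3.7 63. ]
 turn(tool) [-3.000e-03  3.139e+00  1.000e-02]  shift after turn [ -2.6   3.7 -63. ]
 shift now [ 2.4  3.3 63. ]
```

View pics/w8.png

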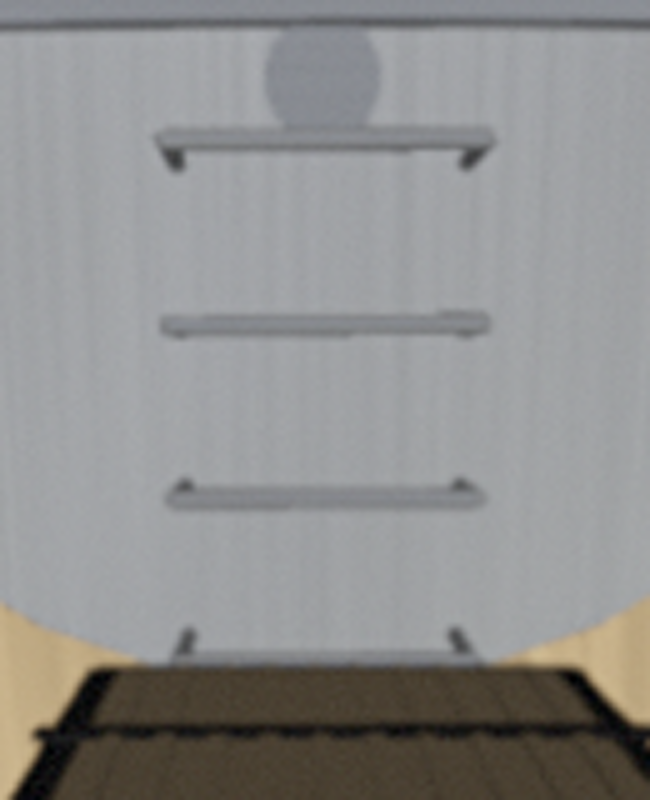

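Run:
```python
from h import *
s=snap("scene"); t=snap("top")
for u,v in [(320.8,190),(306.9,191.3),(292.5,192.1)]: print((plane(s,u,v,.088)*1000).round(1))
crop(s,"s9.png",265,345,160,220,10)
crop(t,"t9.png",165,245,180,230,10)
P=cloud(s)
# rack tab in slot 80 check across cameras; tab known from wrist (523.4,-231.8), top (526,-231)
for d,n in((s,'scene'),(t,'top')):
    print(n,proj(d,np.array([[.5249,-.2312,.172],[.520,.172,.045]])).round(1))
```

```text
[521.9 241.6  88. ]
[518.6 198.8  88. ]
[512.9 155.4  88. ]
scene [[157.7 192.9]
 [297.6 203.1]]
top [[329.8 203.6]
 [213.1 205.2]]
```

View pics/s9.png

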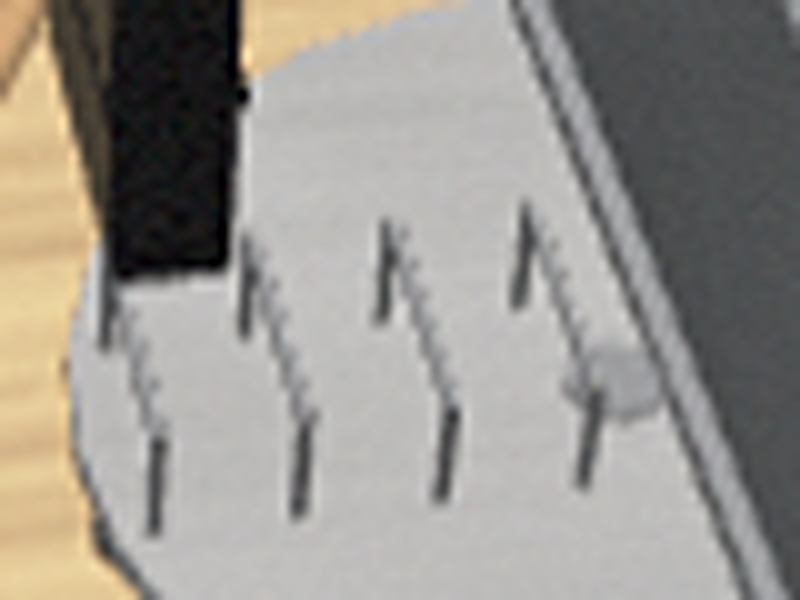

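View pics/t9.png

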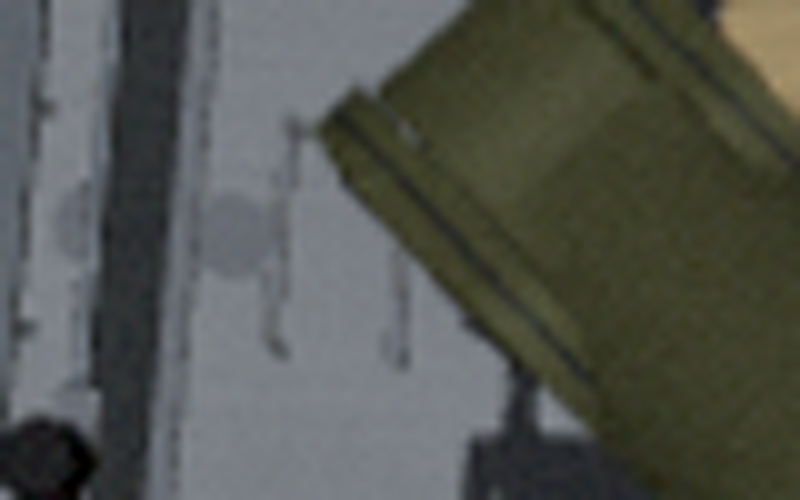

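Run:
```python
from h import *
s=r.get_state(); M=R.from_quat(s["eef_rot"]).as_matrix()
d=snap("wrist"); P=cloud(d); Q=(P-s["tool_pos"])@M*1000
m=np.zeros(Q.shape[:2],bool); m[170:300,190:360]=1
m&=d["range_z"]>0
for u in (215,230,330):
    print(u,[(v,)+tuple(Q[v,u].round(0).astype(int)) for v in range(160,250,5)])
S=snap("scene"); Pc=cloud(S)
# filter faces in scene: held object points
q=(Pc-s["tool_pos"])@M*1000
w=(q[...,1]>0)&(q[...,1]<170)&(abs(q[...,0])<80)&(abs(q[...,2])<40)&(S["range_z"]>0)
for lo in (10,40,70,100,120): 
    ww=w&(q[...,1]>lo)&(q[...,1]<lo+15); print(lo,ww.sum(),np.percentile(q[ww],[1,5,50,95,99],0).round(1).tolist())
```

```text
215 [(160, np.int64(1), np.int64(-166), np.int64(77)), (165, np.int64(-72), np.int64(294), np.int64(-20)), (170, np.int64(-41), np.int64(97), np.int64(16)), (175, np.int64(-37), np.int64(70), np.int64(18)), (180, np.int64(-35), np.int64(58), np.int64(17)), (185, np.int64(-33), np.int64(45), np.int64(16)), (190, np.int64(-30), np.int64(27), np.int64(17)), (195, np.int64(-29), np.int64(18), np.int64(17)), (200, np.int64(-29), np.int64(14), np.int64(14)), (205, np.int64(-28), np.int64(6), np.int64(13)), (210, np.int64(-27), np.int64(4), np.int64(11)), (215, np.int64(-27), np.int64(4), np.int64(7)), (220, np.int64(-28), np.int64(4), np.int64(4)), (225, np.int64(-28), np.int64(3), np.int64(0)), (230, np.int64(-28), np.int64(4), np.int64(-4)), (235, np.int64(-28), np.int64(5), np.int64(-8)), (240, np.int64(-29), np.int64(5), np.int64(-12)), (245, np.int64(-29), np.int64(5), np.int64(-15))]
230 [(160, np.int64(-42), np.int64(249), np.int64(-3)), (165, np.int64(-28), np.int64(115), np.int64(17)), (170, np.int64(-26), np.int64(94), np.int64(17)), (175, np.int64(-24), np.int64(69), np.int64(18
[... 1451 characters left out ...]
4(50), np.int64(5), np.int64(-8)), (240, np.int64(50), np.int64(5), np.int64(-11)), (245, np.int64(51), np.int64(5), np.int64(-15))]
10 106 [[-38.3, 10.1, -20.7], [-27.9, 10.9, -20.2], [61.3, 15.8, -14.4], [66.1, 23.8, 11.9], [66.9, 24.9, 14.7]]
40 81 [[-31.6, 40.4, -20.1], [-27.6, 41.3, -19.9], [61.7, 47.9, -10.9], [65.8, 54.0, 13.3], [67.3, 54.8, 14.1]]
70 79 [[-35.2, 70.1, -19.5], [-28.6, 70.3, -19.2], [61.6, 78.3, -9.1], [64.9, 84.0, 14.5], [65.6, 84.9, 15.3]]
100 74 [[-32.0, 100.3, -18.7], [-18.8, 100.7, -18.5], [61.3, 108.0, -9.8], [66.4, 113.9, 13.2], [67.6, 114.5, 17.0]]
120 37 [[-5.3, 120.3, -16.8], [49.1, 120.5, -16.2], [61.9, 123.9, -4.0], [66.4, 131.6, 15.7], [66.7, 134.3, 17.4]]
```

```bash
python3 -m inch '[[0.6,0,8,0.007,0,0],[0.6,0,16,0,-0.003,0],[0.6,4,20,0,0,0],[0.6,12,16,0,0,0],[0.3,16,8,0,0,0],[0,16,0,0,0,0],[0,12,0,0,0,0],[0,5,0,0,0,0],[0,0,0,0,0,0],[0,0,0,0,0,0],[0,0,0,0,0,0]]'
python3 - <<'E'
from h import *
goto([510.5,178,228],yawvec(-3.5))
d=snap("wrist"); crop(d,"w10.png",150,370,20,260,3)
d=snap("scene"); crop(d,"s10.png",255,355,110,220,6)
E
```

```text
clock: 10.13
tool_pos: [0.5112, 0.1793, 0.2295]
eef_rot: [-0.706, 0.02, -0.022, 0.708]
contact_force: [0.0, -0.2, -3.7]
opening: 0.153
pos [511.2 179.3 229.5] jawx [ 0.998 -0.059  0.003] fing [ 0.003  0.002 -1.   ] z [0.059 0.998 0.002] F [ 0.  -0.2 -3.7] op 13.5 t 10.13
 turn(tool) [-0.002  0.002  0.003]  shift after turn [-0.6  1.5 -1.3]
 turn(tool) [ 5.00e-03 -3.14e+00  3.00e-03]  shift after turn [0.6 1.5 1.3]
 shift now [-0.6  1.5 -1.3]
```

View pics/w10.png

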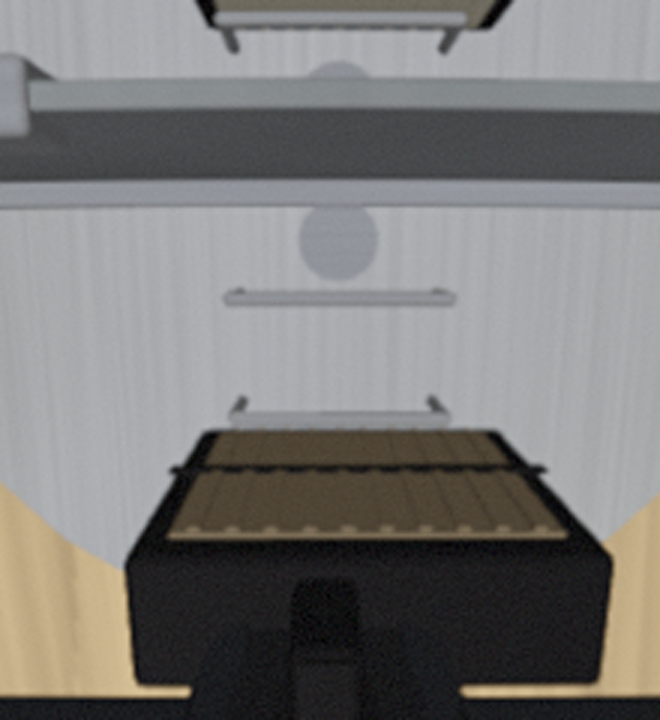

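View pics/s10.png

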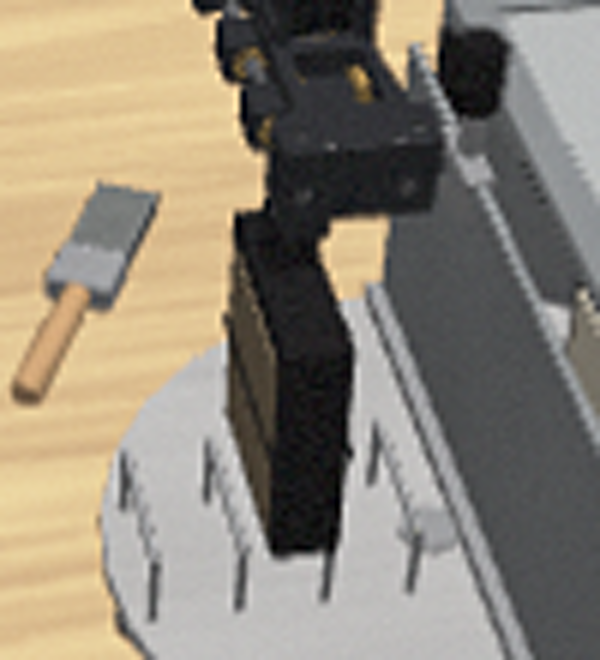

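Run:
```python
from h import *
d=snap("wrist"); goto([510.5,178,228])
print("hoop3",(plane(d,262,159.3,.088)*1000).round(1),"hoop4",(plane(d,262,119,.088)*1000).round(1),"bottom edge",(plane(d,262,163.8,.095)*1000).round(1))
for u,v in [(219,163.8),(313,163.8)]: print((plane(d,u,v,.095)*1000).round(1))
for u,v in [(225.5,119),(301,119),(228,160),(299,159)]: print('h',(plane(d,u,v,.088)*1000).round(1))
s=snap("scene"); 
# hoop2 ends in crop(209,440)->(245,553); hoop3 hidden leg foot (325,600)
for u,v in [(255+227/6,110+497/6),(255+138/6,110+505/6)]: print("scene hoop",(plane(s,u,v,.088)*1000).round(1))
print("filter bottom corners scene",[(plane(s,255+u/6,110+v/6,.095)*1000).round(1).tolist() for u,v in [(273,557),(337,548)]])
```

```text
pos [511.1 179.  229.5] jawx [ 0.998 -0.059  0.003] fing [ 0.003  0.002 -1.   ] z [0.059 0.998 0.002] F [ 0.2  0.7 -4.1] op 13.4 t 10.28
 shift now [-0.5  1.5 -1. ]
hoop3 [518.  197.3  88. ] hoop4 [520.4 241.2  88. ] bottom edge [517.7 193.6  95. ]
[470.4 196.4  95. ]
[573.8 190.3  95. ]
h [481.2 243.5  88. ]
h [562.4 238.8  88. ]
h [479.9 198.7  88. ]
h [559.4 195.2  88. ]
scene hoop [516.2 155.6  88. ]
scene hoop [512.6 110.7  88. ]
filter bottom corners scene [[568.8, 163.8, 95.0], [569.3, 196.0, 95.0]]
```

Run:
```python
from h import *
s=snap("scene"); im=s["img"].max(-1).astype(int)
for v in (194,197,199,200,201,202,203,204,206):
    print(v,[int(x) for x in im[v,284:330]])
print(proj(s,np.array([[.5735,.1904,.095],[.571,.1565,.095],[.5735,.1904,.08],[.5594,.1952,.088],[.5594,.1952,.045]])).round(1))
crop(s,"s11.png",285,325,180,215,15)
```

```text
194 [190, 191, 190, 193, 196, 174, 195, 196, 136, 160, 184, 198, 203, 103, 69, 61, 23, 16, 26, 28, 26, 23, 24, 12, 17, 25, 20, 38, 204, 194, 192, 192, 193, 191, 192, 193, 195, 196, 112, 171, 177, 174, 174, 182, 183, 141]
197 [190, 185, 190, 190, 189, 190, 190, 189, 193, 141, 167, 179, 194, 198, 115, 42, 25, 28, 18, 28, 27, 22, 25, 28, 21, 25, 14, 79, 204, 192, 194, 192, 192, 193, 188, 192, 191, 176, 160, 123, 165, 161, 161, 161, 161, 162]
199 [187, 190, 186, 191, 188, 189, 191, 188, 190, 195, 140, 171, 193, 195, 172, 27, 24, 16, 29, 26, 27, 28, 27, 26, 27, 21, 17, 129, 200, 196, 193, 192, 194, 192, 193, 192, 192, 154, 124, 124, 85, 122, 166, 161, 162, 164]
200 [190, 190, 190, 187, 187, 188, 187, 189, 190, 194, 125, 166, 175, 192, 203, 65, 21, 27, 20, 21, 24, 22, 16, 21, 29, 21, 10, 158, 193, 192, 189, 189, 188, 188, 191, 193, 191, 196, 156, 113, 78, 126, 159, 157, 151, 149]
201 [188, 189, 189, 185, 189, 187, 188, 188, 189, 193, 142, 144, 134, 193, 196, 123, 15, 20, 11, 10, 10, 16, 9, 29, 67, 29, 26, 171, 195, 191, 190, 191, 189, 190, 190, 190, 191, 195, 194, 139, 76, 121, 151, 137, 1
[... 307 characters left out ...]
3, 190, 198, 165, 139, 143, 167, 196, 197, 197, 196, 204, 84, 114, 198, 194, 192, 191, 193, 192, 192, 192, 191, 190, 190, 195, 105, 96, 201, 191, 195, 192, 192]
204 [190, 190, 191, 189, 188, 193, 189, 188, 189, 192, 138, 73, 170, 192, 189, 190, 194, 196, 198, 194, 191, 194, 193, 197, 191, 78, 123, 197, 191, 190, 189, 190, 190, 189, 192, 192, 189, 192, 196, 95, 115, 195, 191, 191, 191, 193]
206 [190, 186, 186, 189, 190, 189, 188, 186, 189, 194, 134, 71, 180, 192, 188, 190, 188, 190, 192, 189, 188, 189, 192, 192, 170, 74, 155, 195, 192, 190, 191, 191, 193, 193, 191, 191, 194, 193, 160, 79, 157, 196, 193, 193, 194, 194]
[[309.8 202.6]
 [298.3 203.7]
 [309.3 206.2]
 [309.7 200.8]
 [308.6 211. ]]
```

View pics/s11.png

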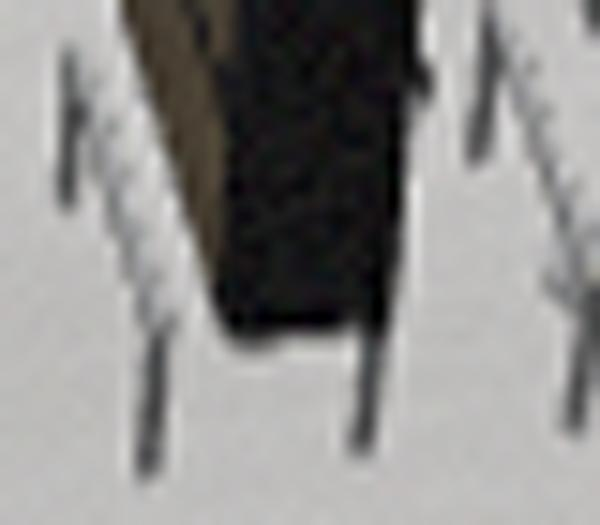

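```bash
python3 -m inch '[[-0.6,0,-1.2,0,0,0],[0,0,-1.2,0,0,0],[0,4,0,0,0,0],[0,5,0,0,0,0],[0,5,0,0,0,0],[0,0,0,0,0,0],[0,0,0,0,0,0]]'
python3 - <<'E'
from h import *
goto([510.5,178,228],yawvec(-3.5))
d=snap("wrist"); crop(d,"w11.png",150,370,20,260,3)
s=snap("scene"); crop(s,"s11.png",285,325,180,215,15)
E
```

```text
clock: 10.97
tool_pos: [0.5096, 0.1762, 0.2141]
eef_rot: [-0.707, 0.021, -0.021, 0.707]
contact_force: [-1.2, -0.5, -4.7]
opening: 0.151
pos [509.6 176.2 214.1] jawx [ 0.998 -0.059  0.001] fing [ 0.001  0.001 -1.   ] z [0.059 0.998 0.001] F [-1.2 -0.5 -4.7] op 13.3 t 10.97
 turn(tool) [-0.001  0.002  0.001]  shift after turn [  0.8 -13.9   1.8]
 turn(tool) [ 1.000e-03 -3.139e+00  1.000e-03]  shift after turn [ -0.8 -13.9  -1.8]
 shift now [  0.8 -13.9   1.8]
```

View pics/w11.png

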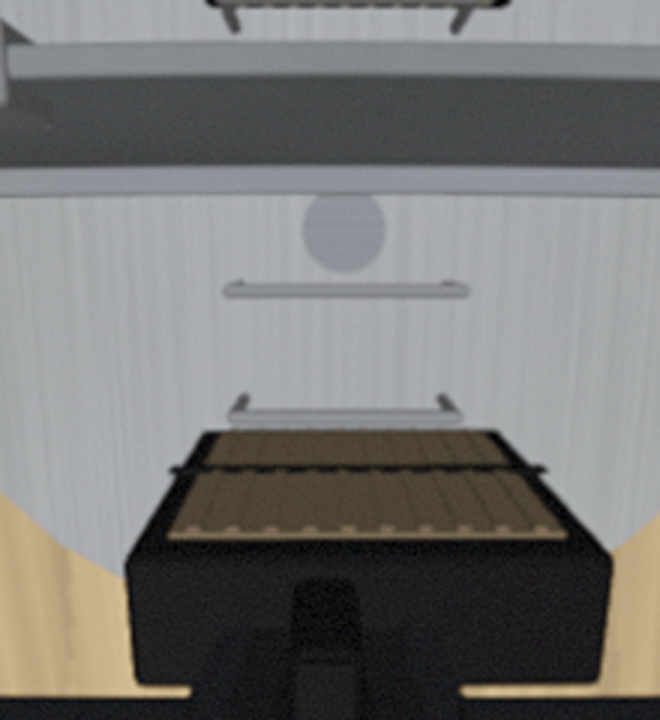

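View pics/s11.png

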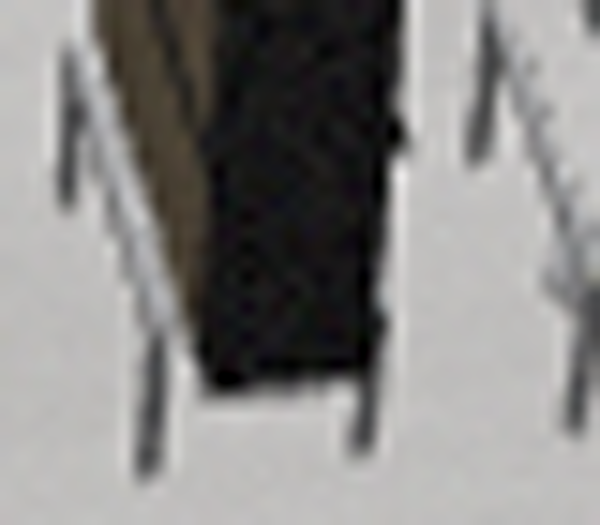

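```bash
python3 -m inch '[[0,8,0,0,0,0],[0,8,0,0,0,0],[0,8,0,0,0,0],[0,5,0,0,0,0],[0,3,0,0,0,0],[0,0,0,0,0,0],[0,0,0,0,0,0]]'
python3 - <<'E'
from h import *
goto([510.5,178,179.5],yawvec(-3.5))
s=snap("scene"); crop(s,"s12.png",255,355,110,220,6)
E
```

```text
clock: 11.65
tool_pos: [0.5099, 0.1765, 0.1825]
eef_rot: [-0.706, 0.02, -0.021, 0.707]
contact_force: [0.4, -1.3, -3.3]
opening: 0.153
pos [509.9 176.5 182.5] jawx [ 0.998 -0.059  0.001] fing [ 0.002  0.001 -1.   ] z [0.059 0.998 0.001] F [ 0.4 -1.3 -3.3] op 13.5 t 11.65
 turn(tool) [-0.001  0.002  0.001]  shift after turn [0.5 3.  1.5]
 turn(tool) [ 2.000e-03 -3.139e+00  2.000e-03]  shift after turn [-0.5  3.  -1.5]
 shift now [0.5 3.  1.5]
```

View pics/s12.png

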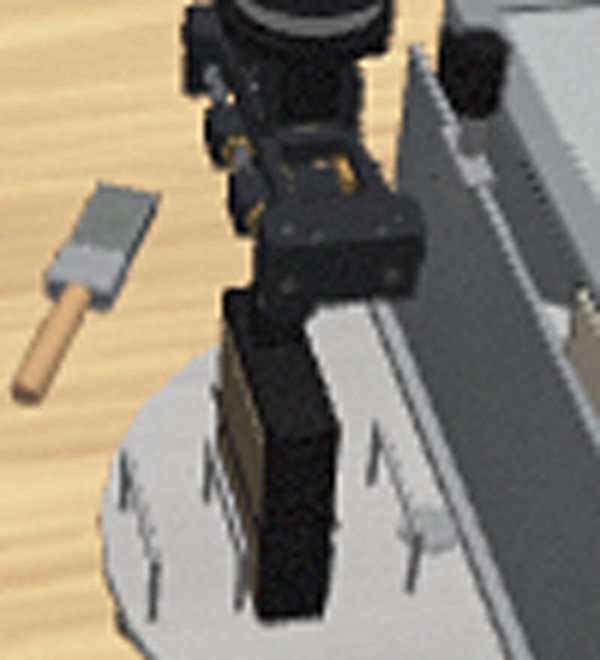

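```bash
python3 -m inch '[[0,2,0,0,0,0],[0,1.5,0,0,0,0],[0,0,0,0,0,0],[0,0,0,0,0,0],[0,0,0,0,0,0]]'
python3 - <<'E'
from h import *
goto([510.5,178,179.5])
E
```

```text
clock: 12.12
tool_pos: [0.5103, 0.1768, 0.1796]
eef_rot: [-0.706, 0.02, -0.022, 0.707]
contact_force: [-0.6, 1.2, 0.9]
opening: 0.154
pos [510.3 176.8 179.6] jawx [ 0.998 -0.059  0.003] fing [ 0.003  0.002 -1.   ] z [0.059 0.998 0.002] F [-0.6  1.2  0.9] op 13.5 t 12.12
 shift now [0.2 0.1 1.2]
```

```bash
python3 -m inch '[[0,0,0,0,0,0],[0,0,0,0,0,0],[0,0,0,0,0,0],[0,-5,0,0,0,0],[0,-10,0,0,0,0],[0,-20,0,0,0,0],[0,-35,0,0,0,0],[0,-30,0,0,0,0],[0,-20,0,0,0,0],[0,0,0,0,0,0],[0,0,0,0,0,0]]' 45
python3 - <<'E'
from h import *
goto([523.3,-231.3,300],yawvec(-12))
d=snap("wrist"); cv2.imwrite("pics/w13.png",d["img"][:,:,::-1])
s=snap("scene"); crop(s,"s13.png",240,430,90,250,4)
E
```

```text
clock: 13.03
tool_pos: [0.5103, 0.1767, 0.3008]
eef_rot: [-0.706, 0.019, -0.023, 0.708]
contact_force: [-0.4, -0.4, -0.1]
opening: 0.505
pos [510.3 176.7 300.8] jawx [ 0.998 -0.059  0.005] fing [ 0.005  0.002 -1.   ] z [0.059 0.998 0.002] F [-0.4 -0.4 -0.1] op 44.5 t 13.03
 turn(tool) [-0.003  0.15   0.004]  shift after turn [  97.6    0.8 -396.4]
 turn(tool) [ 0.007 -2.991  0.004]  shift after turn [-97.6   0.8 396.4]
 shift now [ 3.720e+01  1.000e-01 -4.065e+02]
```

View pics/w13.png

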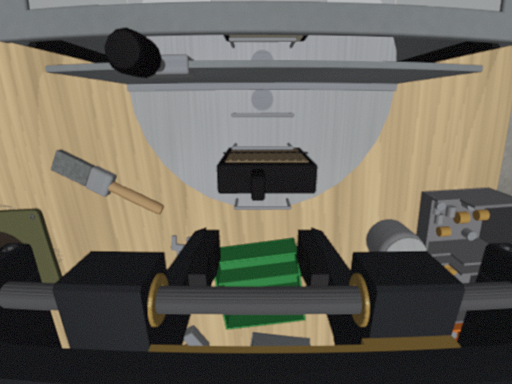

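View pics/s13.png

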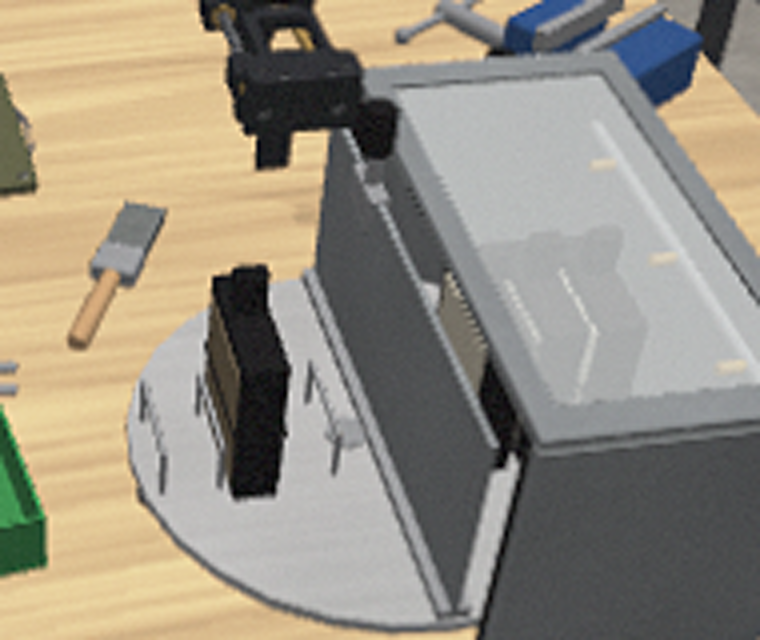

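```bash
python3 -m inch '[[0,0,0,0,0.075,0],[0,0,0,0,0.075,0],[8,0,-32,0,0,0],[9,0,-36,0,0,0],[9,0,-36,0,0,0],[9,0,-36,0,0,0],[9,0,-36,0,0,0],[9,0,-36,0,0,0],[9,0,-36,0,0,0],[9,0,-36,0,0,0],[9,0,-36,0,0,0],[9,0,-36,0,0,0]]'; python3 -m inch '[[6,0,-24,0,0,0],[3,0,-16,0,0,0],[0,20,0,0,0,0],[0,30,0,0,0,0],[0,30,0,0,0,0],[0,20,0,0,0,0],[0,0,0,0,0,0],[0,0,0,0,0,0],[0,0,0,0,0,0],[0,0,0,0,0,0]]'
python3 - <<'E'
from h import *
goto([523.3,-231.3,141],yawvec(-12))
d=snap("wrist"); cv2.imwrite("pics/w14.png",d["img"][:,:,::-1])
P=cloud(d);z=P[...,2];mx=d["img"].max(-1)
m=(z>.164)&(z<.19)&(mx<60); m[270:]=0
n,l,st,ce=cv2.connectedComponentsWithStats(m.astype(np.uint8))
for i in range(1,n):
    if st[i,4]>15: t=P[l==i]; print(st[i],(t.mean(0)*1000).round(1),[np.round(x,1) for x in cv2.minAreaRect((t[:,:2]*1000).astype(np.float32))])
E
```

```text
clock: 14.13
tool_pos: [0.5217, -0.1923, 0.2974]
eef_rot: [-0.703, 0.074, -0.073, 0.704]
contact_force: [1.0, 1.1, -0.1]
opening: 0.509
clock: 14.97
tool_pos: [0.5246, -0.2313, 0.2002]
eef_rot: [-0.703, 0.072, -0.075, 0.704]
contact_force: [0.8, -0.2, 0.8]
opening: 0.51
pos [ 524.6 -231.3  200.2] jawx [ 0.978 -0.207  0.004] fing [ 0.004  0.    -1.   ] z [0.207 0.978 0.001] F [ 0.8 -0.2  0.8] op 44.9 t 14.97
 turn(tool) [-0.001  0.     0.004]  shift after turn [-1.3 59.2 -0.3]
 turn(tool) [ 6.000e-03 -3.141e+00  2.000e-03]  shift after turn [ 1.3 59.2  0.3]
 shift now [-1.5 59.2 -0.4]
[246 193  19  34 580] [ 523.9 -229.4  171.8] [array([ 523.5, -230.7]), array([24.3, 13.8]), np.float64(78.2)]
```

View pics/w14.png

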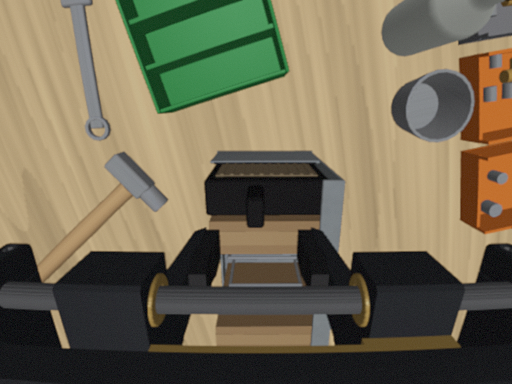

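```bash
python3 -m inch '[[-1,6,0,0,0,0],[0,20,0,0,0,0],[0,20,0,0,0,0],[0,13,0,0,0,0],[0,0,0,0,0,0],[0,0,0,0,0,0],[0,0,0,0,0,0]]' ; python3 -m inch '[[0,0,0,0,0,0],[0,0,0,0,0,0],[0,0,0,0,0,0],[0,0,0,0,0,0],[0,0,0,0,0,0],[0,0,0,0,0,0],[0,0,0,0,0,0]]' 5 50
python3 - <<'E'
from h import *
goto([523.3,-231.3,141],yawvec(-12))
E
```

```text
clock: 15.6
tool_pos: [0.5235, -0.231, 0.1408]
eef_rot: [-0.703, 0.073, -0.075, 0.704]
contact_force: [-0.5, 0.9, 0.4]
opening: 0.51
clock: 16.18
tool_pos: [0.5226, -0.231, 0.14]
eef_rot: [-0.703, 0.073, -0.074, 0.704]
contact_force: [-1.1, -0.2, 1.5]
opening: 0.151
pos [ 522.6 -231.   140. ] jawx [ 0.978 -0.208  0.001] fing [ 0.001  0.001 -1.   ] z [0.208 0.978 0.001] F [-1.1 -0.2  1.5] op 13.3 t 16.18
 turn(tool) [-0.001  0.     0.001]  shift after turn [ 0.8 -1.  -0.2]
 turn(tool) [ 2.000e-03 -3.141e+00  2.000e-03]  shift after turn [-0.8 -1.   0.2]
 shift now [ 0.8 -1.  -0.2]
```

```bash
python3 -m inch '[[0,-2,0,0,0,0],[0,-1,0,0,0,0],[-6.1,-1.9,0,0,0,-0.045],[-6.1,-1.9,0,0,0,-0.045],[-6.1,-1.9,0,0,0,-0.045],[-6.1,-1.9,0,0,0,-0.045],[-6.1,-1.9,0,0,0,-0.045],[-6.1,-1.9,0,0,0,-0.045],[-6.1,-1.9,0,0,0,-0.045],[-6.1,-1.9,0,0,0,-0.045],[0,0,0,0,0,0],[0,0,0,0,0,0]]'
python3 - <<'E'
from h import *
goto([508.5,-309,141])
d=snap("wrist"); cv2.imwrite("pics/w15.png",d["img"][:,:,::-1])
d=snap("scene"); crop(d,"s15.png",80,280,140,260,4)
E
```

```text
clock: 17.18
tool_pos: [0.4835, -0.2256, 0.1502]
eef_rot: [0.709, 0.033, 0.179, -0.681]
contact_force: [2.9, 2.2, 1.6]
opening: 0.15
pos [ 483.5 -225.6  150.2] jawx [ 0.934 -0.196  0.298] fing [ 0.29  -0.07  -0.954] z [ 0.208  0.978 -0.008] F [2.9 2.2 1.6] op 13.2 t 17.18
 shift now [ 36.9  21.9 -76.3]
```

View pics/s15.png

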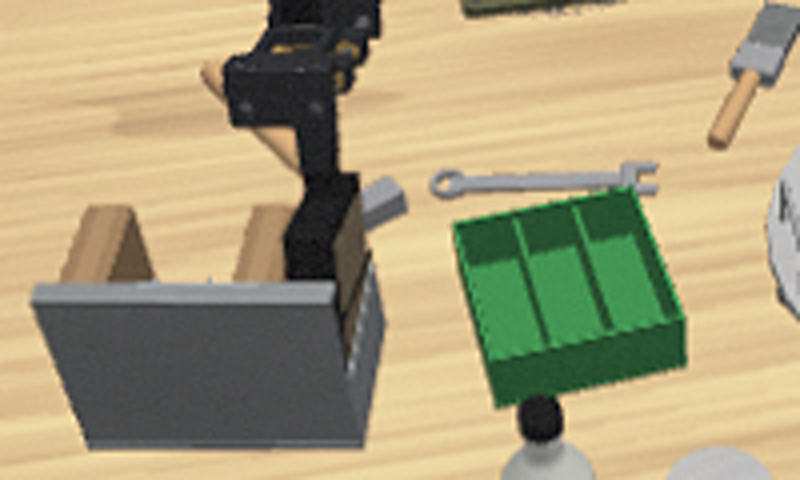

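```bash
python3 -m inch '[[3,-9,0,0,0,-0.015],[4,-11,0,0,0,-0.015],[4,-11,0,0,0,0],[3,-9,0,0,0,0],[-7,-9,0,0,0,0],[-7,-9,0,0,0,0],[-7,-9,0,0,0,0],[-7,-9,0,0,0,0],[-7,-9,0,0,0,0],[-7,-9,0,0,0,0],[-7,-9,0,0,0,0],[-7,-9,0,0,0,0]]';  python3 -m inch '[[-7,-9,0,0,0,0],[-7,-9,0,0,0,0],[0,0,0,0,0,0],[0,0,0,0,0,0]]'
python3 - <<'E'
from h import *
goto([507.5,133,290],yawvec(-3.5))
d=snap("scene"); crop(d,"s16.png",80,280,100,260,4)
E
```

```text
clock: 18.28
tool_pos: [0.405, -0.2105, 0.2417]
eef_rot: [0.711, 0.04, 0.188, -0.677]
contact_force: [-0.1, 0.9, -2.4]
opening: 0.15
clock: 18.62
tool_pos: [0.3874, -0.2067, 0.2542]
eef_rot: [0.71, 0.041, 0.188, -0.677]
contact_force: [0.5, 0.2, -3.1]
opening: 0.154
pos [ 387.4 -206.7  254.2] jawx [ 0.926 -0.198  0.323] fing [ 0.313 -0.081 -0.946] z [ 0.213  0.977 -0.013] F [ 0.5  0.2 -3.1] op 13.6 t 18.62
 turn(tool) [ 0.038 -0.15   0.327]  shift after turn [ 99.1 -35.8 346.4]
 turn(tool) [-0.488  2.952  0.057]  shift after turn [ -99.1  -35.8 -346.4]
 shift now [ 55.6 -23.7 357. ]
```

View pics/s16.png

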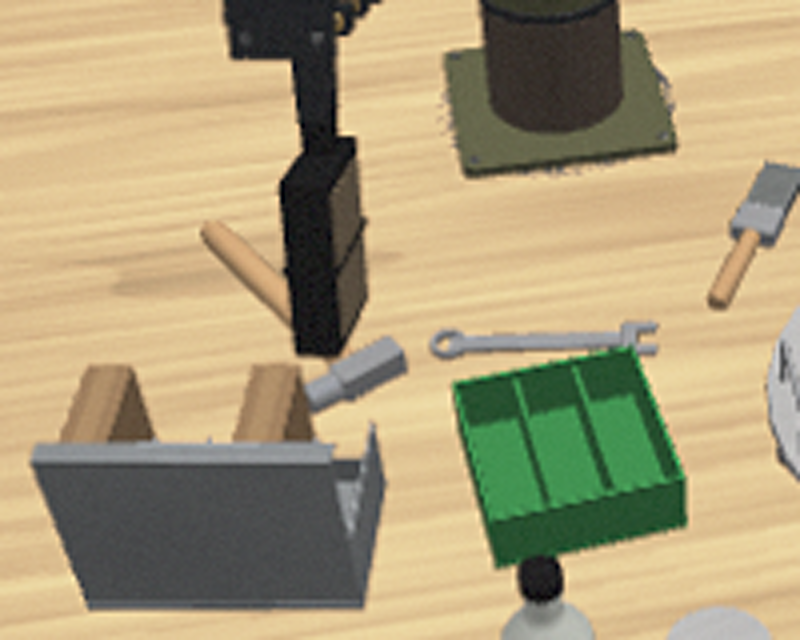

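```bash
python3 -m inch '[[0,-10,0,0,0,0.081],[0,-10,0,0,0,0.082],[0,-10,0,0,0,0.082],[0,-10,0,0,0,0.082],[0,0,0,0,-0.075,0],[0,0,0,0,-0.075,0],[0,0,0,0,0,0],[0,0,0,0,0,0],[0,0,0,0,0,0]]'
python3 - <<'E'
from h import *
goto([507.6,132.9,290],yawvec(-3.5))
E
```

```text
clock: 19.42
tool_pos: [0.3807, -0.2039, 0.2927]
eef_rot: [0.711, -0.023, 0.023, -0.703]
contact_force: [-0.0, 0.1, -2.6]
opening: 0.155
pos [ 380.7 -203.9  292.7] jawx [ 0.998 -0.064  0.   ] fing [-0.001 -0.011 -1.   ] z [ 0.064  0.998 -0.011] F [-0.   0.1 -2.6] op 13.7 t 19.42
 turn(tool) [ 0.011 -0.003  0.   ]  shift after turn [106.1   2.7 343.9]
 turn(tool) [-0.     3.138  0.018]  shift after turn [-106.1    2.7 -343.9]
 shift now [104.9  -1.2 344.3]
```

```bash
python3 -m inch '[[4,0,12,0.011,-0.003,0],[8,0,24,0,0,0],[10,0,32,0,0,0],[11,0,36,0,0,0],[11,0,36,0,0,0],[11,0,36,0,0,0],[11,0,36,0,0,0],[11,0,36,0,0,0],[11,0,36,0,0,0],[9,0,30,0,0,0],[6,0,20,0,0,0],[3,0,10,0,0,0]]';python3 -m inch '[[0,10,0,0,0,0],[0,20,0,0,0,0],[0,20,0,0,0,0],[0,10,0,0,0,0],[0,3,0,0,0,0],[0,0,0,0,0,0],[0,0,0,0,0,0],[0,0,0,0,0,0]]'
python3 - <<'E'
from h import *
goto([507.6,132.9,228],yawvec(-3.5))
d=snap("wrist"); crop(d,"w17.png",150,370,20,260,3)
s=snap("scene"); crop(s,"s17.png",265,325,150,220,10)
E
```

```text
clock: 20.42
tool_pos: [0.5073, 0.1383, 0.2932]
eef_rot: [-0.706, 0.019, -0.02, 0.708]
contact_force: [0.0, 0.6, -2.4]
opening: 0.149
clock: 21.08
tool_pos: [0.5079, 0.1334, 0.2308]
eef_rot: [-0.707, 0.02, -0.022, 0.707]
contact_force: [-0.3, 0.4, -1.6]
opening: 0.151
pos [507.9 133.4 230.8] jawx [ 0.998 -0.06   0.002] fing [ 0.002  0.    -1.   ] z [0.06  0.998 0.   ] F [-0.3  0.4 -1.6] op 13.3 t 21.08
 turn(tool) [-0.     0.001  0.002]  shift after turn [-0.2  2.8 -0.5]
 turn(tool) [ 4.000e-03 -3.141e+00  1.000e-03]  shift after turn [0.2 2.8 0.5]
 shift now [-0.2  2.8 -0.5]
```

View pics/w17.png

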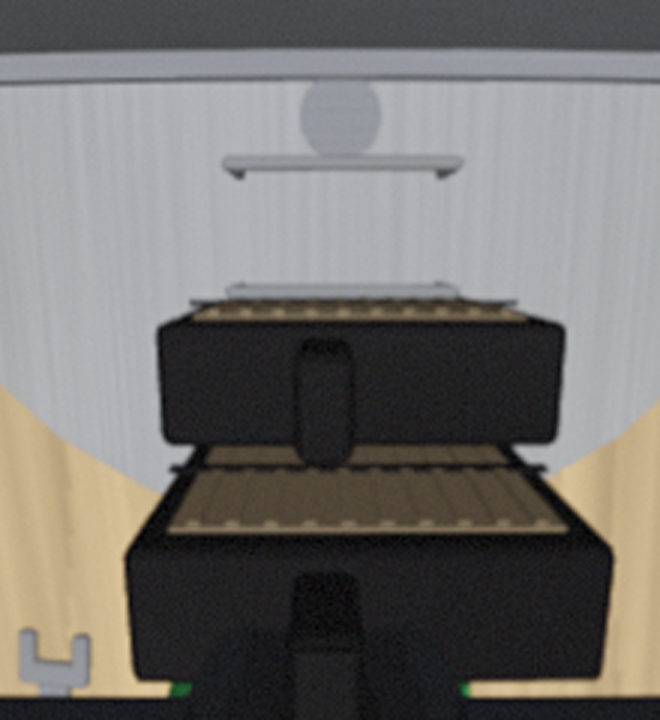

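View pics/s17.png

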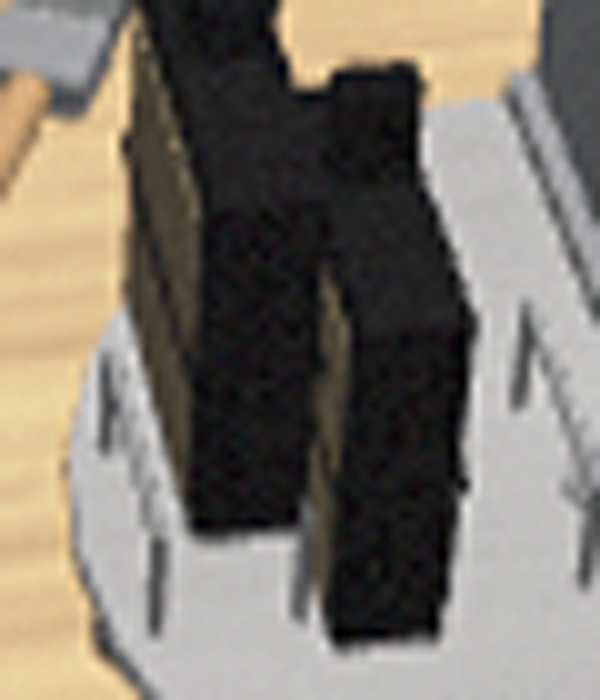

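```bash
python3 -m inch '[[0,4,0,0,0,0],[0,6,0,0,0,0],[0,6,0,0,0,0],[0,0,0,0,0,0],[0,0,0,0,0,0]]'
python3 - <<'E'
from h import *
goto([507.6,132.9,214],yawvec(-3.5))
s=snap("scene"); crop(s,"s18.png",265,325,150,220,10)
E
```

```text
clock: 21.6
tool_pos: [0.5069, 0.133, 0.2133]
eef_rot: [0.707, -0.021, 0.021, -0.706]
contact_force: [-0.1, 0.1, -2.6]
opening: 0.157
pos [506.9 133.  213.3] jawx [ 0.998 -0.059 -0.001] fing [-0.001 -0.001 -1.   ] z [ 0.059  0.998 -0.001] F [-0.1  0.1 -2.6] op 13.9 t 21.6
 turn(tool) [ 0.001  0.002 -0.001]  shift after turn [ 0.7 -0.7 -0.1]
 turn(tool) [-1.00e-03 -3.14e+00 -2.00e-03]  shift after turn [-0.7 -0.7  0.1]
 shift now [ 0.7 -0.7 -0.1]
```

View pics/s18.png

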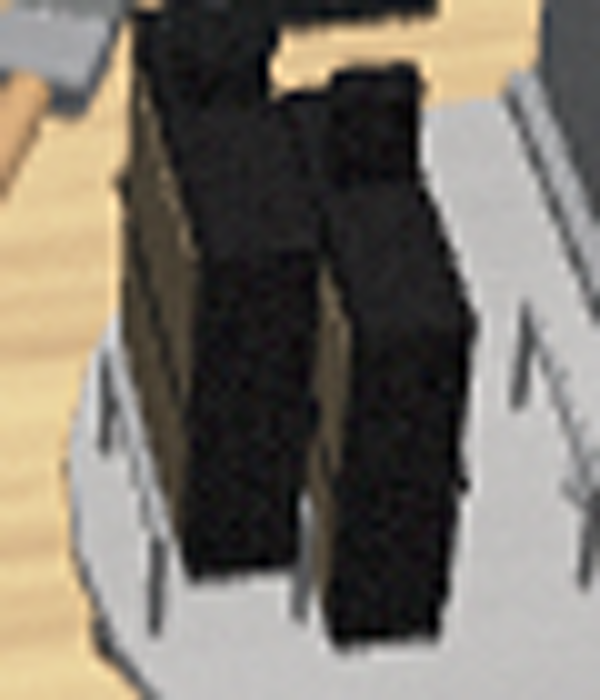

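Between the wires; go down to seat.

```bash
python3 -m inch '[[0,8,0,0,0,0],[0,8,0,0,0,0],[0,8,0,0,0,0],[0,5,0,0,0,0],[0,2,0,0,0,0],[0,0,0,0,0,0],[0,0,0,0,0,0]]'; python3 -m inch '[[0,2,0,0,0,0],[0,1,0,0,0,0],[0,0,0,0,0,0],[0,0,0,0,0,0]]'
python3 - <<'E'
from h import *
goto([507.6,132.9,179.5],yawvec(-3.5))
s=snap("scene"); crop(s,"s19.png",265,325,150,220,10)
E
```

```text
clock: 22.23
tool_pos: [0.5073, 0.1334, 0.1828]
eef_rot: [0.707, -0.021, 0.021, -0.707]
contact_force: [-0.8, 0.2, -2.0]
opening: 0.151
clock: 22.57
tool_pos: [0.5074, 0.1332, 0.18]
eef_rot: [0.707, -0.021, 0.021, -0.707]
contact_force: [-0.2, 0.6, -2.2]
opening: 0.152
pos [507.4 133.2 180. ] jawx [ 0.998 -0.06   0.001] fing [ 0.001 -0.    -1.   ] z [ 0.06   0.998 -0.   ] F [-0.2  0.6 -2.2] op 13.4 t 22.57
 turn(tool) [0.    0.001 0.001]  shift after turn [ 0.3  0.5 -0.3]
 turn(tool) [ 1.00e-03 -3.14e+00 -1.00e-03]  shift after turn [-0.3  0.5  0.3]
 shift now [ 0.3  0.5 -0.3]
```

View pics/s19.png

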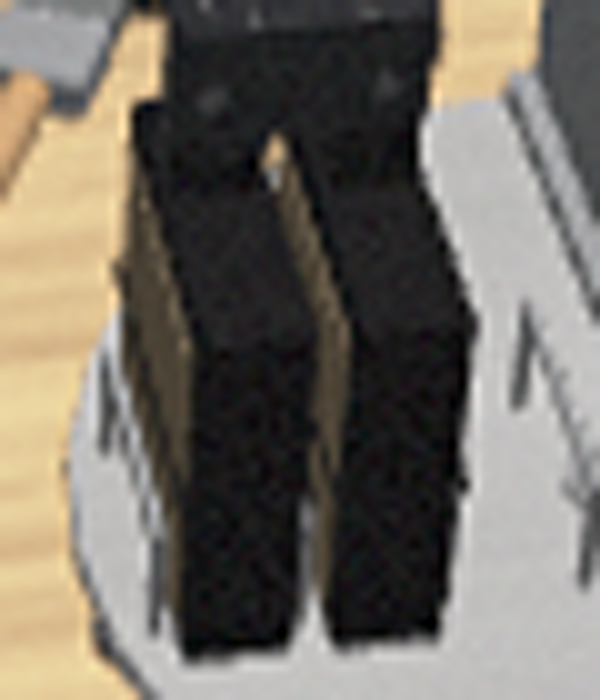

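Nearly seated; down another 2 mm, release and rise.

```bash
python3 -m inch '[[0,1,0,0,0,0],[0,0.7,0,0,0,0],[0,0,0,0,0,0],[0,0,0,0,0,0]]';  python3 -m inch '[[0,0,0,0,0,0],[0,0,0,0,0,0],[0,0,0,0,0,0],[0,0,0,0,0,0],[0,-5,0,0,0,0],[0,-10,0,0,0,0],[0,-20,0,0,0,0],[0,-35,0,0,0,0],[0,-30,0,0,0,0],[0,-30,0,0,0,0],[0,-20,0,0,0,0],[0,0,0,0,0,0]]' 45; python3 -m inch '[[0,0,0,0,0,0],[0,0,0,0,0,0]]' 60
python3 - <<'E'
from h import *
goto([437,293,330],yawvec(-3.5))
d=snap("wrist"); cv2.imwrite("pics/w20.png",d["img"][:,:,::-1])
s=snap("scene"); crop(s,"s20.png",240,430,90,250,4)
E
```

```text
clock: 22.95
tool_pos: [0.5078, 0.1335, 0.1789]
eef_rot: [0.707, -0.02, 0.022, -0.707]
contact_force: [-0.9, -0.4, 5.0]
opening: 0.154
clock: 23.95
tool_pos: [0.509, 0.1354, 0.3334]
eef_rot: [-0.705, 0.018, -0.024, 0.708]
contact_force: [0.3, 0.5, 0.1]
opening: 0.513
clock: 24.12
tool_pos: [0.5067, 0.1328, 0.3278]
eef_rot: [0.707, -0.021, 0.021, -0.706]
contact_force: [-0.1, -0.5, -1.1]
opening: 0.64
pos [506.7 132.8 327.8] jawx [ 0.998 -0.059 -0.   ] fing [-0.    -0.001 -1.   ] z [ 0.059  0.998 -0.001] F [-0.1 -0.5 -1.1] op 56.4 t 24.12
 turn(tool) [ 0.001  0.002 -0.   ]  shift after turn [-79.4  -2.2 155.6]
 turn(tool) [-0.00e+00 -3.14e+00 -2.00e-03]  shift after turn [  79.4   -2.2 -155.6]
 shift now [-79.1  -2.4 155.7]
```

View pics/w20.png

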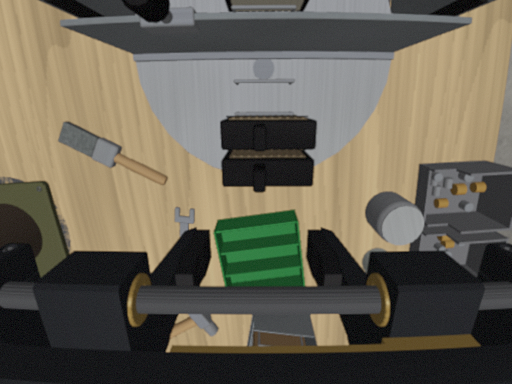

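View pics/s20.png

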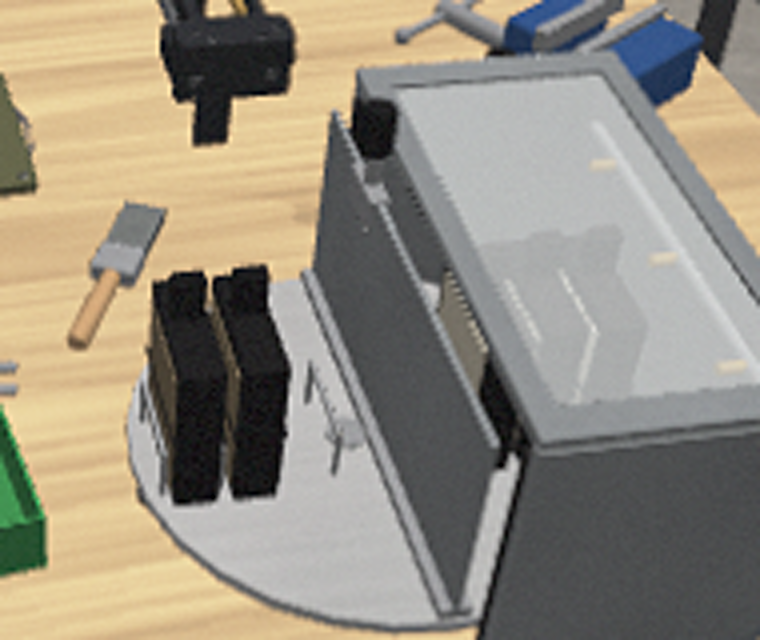

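```bash
python3 -m inch '[[-10,0,12,0,0,0],[-20,0,24,0,0,0],[-20,0,24,0,0,0],[-20,0,24,0,0,0],[-9,0,11,0,0,0],[0,0,0,0,0,0],[0,0,0,0,0,0],[0,0,0,0,0,0],[0,0,0,0,0,0]]' 60
python3 - <<'E'
from h import *
goto([437,293,330],yawvec(-3.5))
d=snap("wrist"); cv2.imwrite("pics/w21.png",d["img"][:,:,::-1])
P=cloud(d);m=(P[...,2]>.276)&(P[...,2]<.292)&(d["img"].max(-1)<70);m[235:]=0
t=P[m]*1000;print(len(t),t.mean(0),t.min(0),t.max(0)); 
c,rad=cv2.minEnclosingCircle(t[:,:2].astype(np.float32));print(c,rad)
E
```

```text
clock: 24.97
tool_pos: [0.4349, 0.2312, 0.3275]
eef_rot: [0.707, -0.022, 0.022, -0.706]
contact_force: [0.8, 0.1, -0.5]
opening: 0.683
pos [434.9 231.2 327.5] jawx [ 0.998 -0.062  0.   ] fing [-0.    -0.002 -1.   ] z [ 0.062  0.998 -0.002] F [ 0.8  0.1 -0.5] op 60.2 t 24.97
 turn(tool) [ 0.002 -0.001  0.   ]  shift after turn [-1.7 -2.5 61.8]
 turn(tool) [-0.00e+00  3.14e+00  3.00e-03]  shift after turn [  1.7  -2.5 -61.8]
 shift now [-1.8 -2.7 61.8]
973 [434.35861796 292.4216672  281.97690633] [421.17756919 278.91765506 276.32890119] [447.2412559  305.09170719 284.75452397]
(434.3026428222656, 292.0412292480469) 13.299556732177734
```

View pics/w21.png

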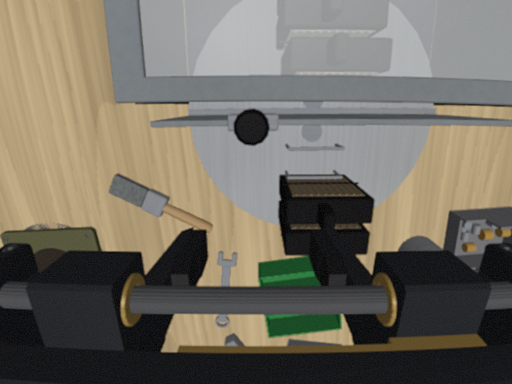

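```bash
python3 -m inch '[[-1.4,0,20,0,0,0],[-1.5,0,20.8,0,0,0],[-1.5,0,20,0,0,0],[0,0,0,0,0,0],[0,0,0,0,0,0],[0,15,0,0,0,0],[0,25,0,0,0,0],[0,25,0,0,0,0],[0,12,0,0,0,0],[0,0,0,0,0,0],[0,0,0,0,0,0]]'
python3 - <<'E'
from h import *
goto([434.3,292.2,250],yawvec(-3.5))
d=snap("wrist"); cv2.imwrite("pics/w22.png",d["img"][:,:,::-1])
E
```

```text
clock: 25.93
tool_pos: [0.4337, 0.2922, 0.2508]
eef_rot: [0.707, -0.022, 0.022, -0.706]
contact_force: [0.1, -0.9, -0.2]
opening: 0.68
pos [433.7 292.2 250.8] jawx [ 0.998 -0.061  0.   ] fing [-0.    -0.002 -1.   ] z [ 0.061  0.998 -0.002] F [ 0.1 -0.9 -0.2] op 59.9 t 25.93
 turn(tool) [ 0.002 -0.     0.   ]  shift after turn [0.6 0.8 0. ]
 turn(tool) [-0.000e+00  3.141e+00  3.000e-03]  shift after turn [-0.6  0.8 -0. ]
 shift now [0.6 0.8 0. ]
```

View pics/w22.png

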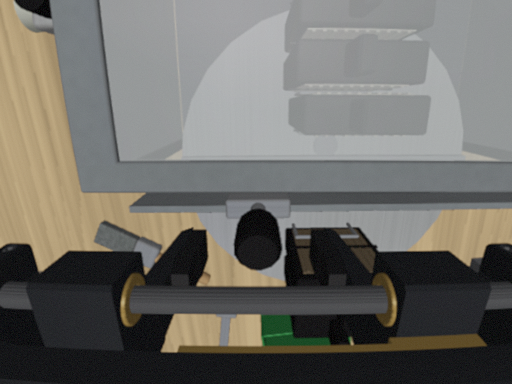

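```bash
python3 -m inch '[[0,0,0,0,0,0],[0,0,0,0,0,0],[0,0,0,0,0,0],[0,0,0,0,0,0],[0,0,0,0,0,0],[0,0,0,0,0,0]]' 15 45; python3 -m inch '[[0.1,0,-3,0,0,0],[0.4,0,-6.4,0,0,0],[1.47,0,-9.3,0,0,0],[2.44,0,-9.1,0,0,0],[0,0,0,0,0,0],[0,0,0,0,0,0]]';python3 - <<'E'
from h import *
goto([434.3,292.2,250],yawvec(-3.5))
A=np.array([524.1,286.7]); p=r.get_state()["tool_pos"][:2]*1000-A; print(np.hypot(*p),np.degrees(np.arctan2(p[1],p[0]))+3.5)
s=snap("scene"); crop(s,"s23.png",240,430,90,250,4)
E
```

```text
clock: 26.48
tool_pos: [0.4335, 0.2939, 0.2514]
eef_rot: [0.707, -0.021, 0.022, -0.707]
contact_force: [0.4, 0.3, 1.6]
opening: 0.301
clock: 26.98
tool_pos: [0.4374, 0.2623, 0.2513]
eef_rot: [0.709, -0.021, 0.023, -0.705]
contact_force: [0.7, -1.6, 3.0]
opening: 0.296
pos [437.4 262.3 251.3] jawx [ 0.998 -0.063  0.003] fing [ 0.002 -0.006 -1.   ] z [ 0.063  0.998 -0.006] F [ 0.7 -1.6  3. ] op 26.1 t 26.98
 turn(tool) [ 0.006 -0.002  0.003]  shift after turn [-4.9  1.3 29.6]
 turn(tool) [-0.004  3.14   0.009]  shift after turn [  4.9   1.3 -29.6]
 shift now [-5.   1.2 29.6]
90.03575289421192 -160.78582967357053
```

View pics/s23.png

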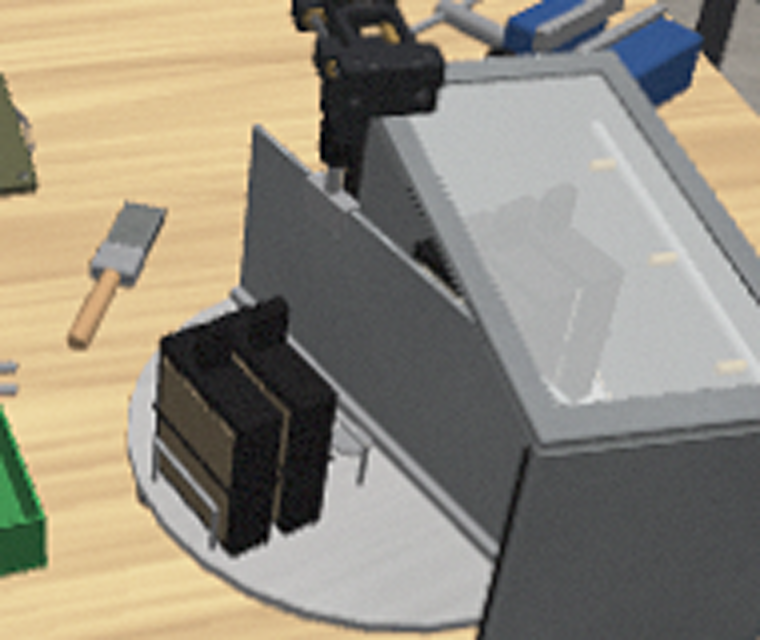

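```bash
python3 -m inch '[[2,0,-5,0,0,0],[3.38,0,-8.79,0,0,0],[4.28,0,-8.39,0,0,0],[5.13,0,-7.9,0,0,0],[5.93,0,-7.32,0,0,0],[6.66,0,-6.66,0,0,0],[7.32,0,-5.93,0,0,0],[7.9,0,-5.13,0,0,0],[8.39,0,-4.28,0,0,0],[8.79,0,-3.38,0,0,0],[8,0,-2.3,0,0,0],[0,0,0,0,0,0]]';python3 - <<'E'
from h import *
goto([434.3,292.2,250],yawvec(-3.5))
A=np.array([524.1,286.7]); p=r.get_state()["tool_pos"][:2]*1000-A; print(np.hypot(*p),np.degrees(np.arctan2(p[1],p[0]))+3.5)
E
```

```text
clock: 28.03
tool_pos: [0.5038, 0.2011, 0.2516]
eef_rot: [-0.703, 0.019, -0.023, 0.711]
contact_force: [8.3, 10.2, -8.2]
opening: 0.294
pos [503.8 201.1 251.6] jawx [ 0.998 -0.059  0.006] fing [ 0.007  0.01  -1.   ] z [0.059 0.998 0.011] F [ 8.3 10.2 -8.2] op 25.9 t 28.03
 turn(tool) [-0.011  0.002  0.006]  shift after turn [-74.9   1.6  86.6]
 turn(tool) [ 0.01  -3.14   0.017]  shift after turn [ 74.9   1.6 -86.6]
 shift now [-74.8   2.   86.8]
87.93449204009531 -99.86306304019531
```

```bash
python3 -m inch '[[6.5,0,1.5,0,0,0],[6.5,0,1.5,0,0,0],[9.41,0,0,0,0,0],[9.37,0,0.98,0,0,0],[9.21,0,1.96,0,0,0],[8.96,0,2.91,0,0,0],[8.6,0,3.83,0,0,0],[8.16,0,4.71,0,0,0],[7.62,0,5.54,0,0,0],[7,0,6.3,0,0,0],[0,0,0,0,0,0],[0,0,0,0,0,0]]';python3 - <<'E'
from h import *
goto([434.3,292.2,250],yawvec(-3.5))
A=np.array([524.1,286.7]); p=r.get_state()["tool_pos"][:2]*1000-A; a=np.arctan2(p[1],p[0])+.061; print(np.hypot(*p),np.degrees(a),"toolxz",np.hypot(*p)*np.array([np.cos(a),np.sin(a)]))
s=snap("scene"); crop(s,"s24.png",240,430,90,250,4)
E
```

```text
clock: 29.03
tool_pos: [0.5839, 0.2226, 0.2514]
eef_rot: [-0.706, 0.02, -0.022, 0.708]
contact_force: [0.2, 0.5, 3.1]
opening: 0.291
pos [583.9 222.6 251.4] jawx [ 0.998 -0.059  0.003] fing [ 0.003  0.003 -1.   ] z [0.059 0.998 0.003] F [0.2 0.5 3.1] op 25.6 t 29.03
 turn(tool) [-0.003  0.002  0.003]  shift after turn [-153.5    1.4   60.4]
 turn(tool) [ 0.004 -3.14   0.004]  shift after turn [153.5   1.4 -60.4]
 shift now [-153.4    1.2   60.6]
87.65287054497546 -43.51468796337407 toolxz [ 63.56567635 -60.35255177]
```

View pics/s24.png

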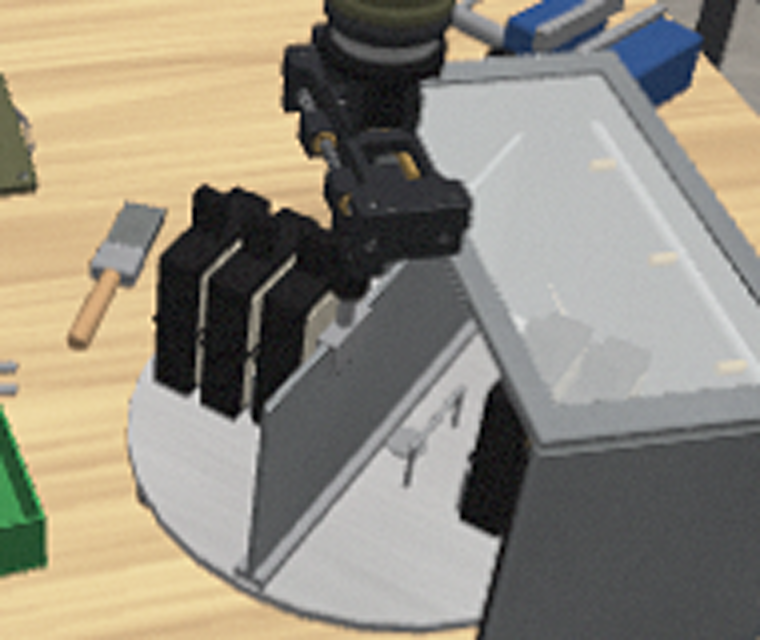

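```bash
python3 -m inch '[[6.1,0,7.15,0,0,0],[5.33,0,7.76,0,0,0],[4.5,0,8.28,0,0,0],[3.6,0,8.7,0,0,0],[2.68,0,9.03,0,0,0],[1.72,0,9.26,0,0,0],[0.7,0,9.4,0,0,0],[0,0,4,0,0,0],[0,0,0,0,0,0],[0,0,0,0,0,0]]';python3 - <<'E'
from h import *
goto([614,281,250],yawvec(-3.5))
E
```

```text
clock: 29.92
tool_pos: [0.6131, 0.2839, 0.2514]
eef_rot: [-0.706, 0.02, -0.023, 0.707]
contact_force: [5.7, 0.0, 2.1]
opening: 0.289
pos [613.1 283.9 251.4] jawx [ 0.998 -0.06   0.005] fing [ 0.005  0.001 -1.   ] z [0.06  0.998 0.001] F [5.7 0.  2.1] op 25.5 t 29.92
 turn(tool) [-0.001  0.001  0.005]  shift after turn [ 1.1  1.4 -2.8]
 turn(tool) [ 7.000e-03 -3.141e+00  2.000e-03]  shift after turn [-1.1  1.4  2.8]
 shift now [ 1.1  1.5 -2.8]
```

```bash
python3 -m inch '[[0,0,3,0,0,0],[0,0,2,0,0,0],[0,0,0,0,0,0],[0,0,0,0,0,0],[0,0,0,0,0,0]]';python3 - <<'E'
from h import *
goto([614,281,250],yawvec(-3.5))
s=snap("scene"); crop(s,"s25.png",240,430,90,250,4)
E
```

```text
clock: 30.33
tool_pos: [0.6131, 0.284, 0.2513]
eef_rot: [0.709, -0.021, 0.023, -0.704]
contact_force: [2.3, -9.3, 7.0]
opening: 0.29
pos [613.1 284.  251.3] jawx [ 0.998 -0.063  0.003] fing [ 0.003 -0.008 -1.   ] z [ 0.063  0.998 -0.007] F [ 2.3 -9.3  7. ] op 25.6 t 30.33
 turn(tool) [ 0.007 -0.002  0.003]  shift after turn [ 1.   1.3 -3. ]
 turn(tool) [-0.005  3.14   0.011]  shift after turn [-1.   1.3  3. ]
 shift now [ 1.   1.4 -3. ]
```

View pics/s25.png

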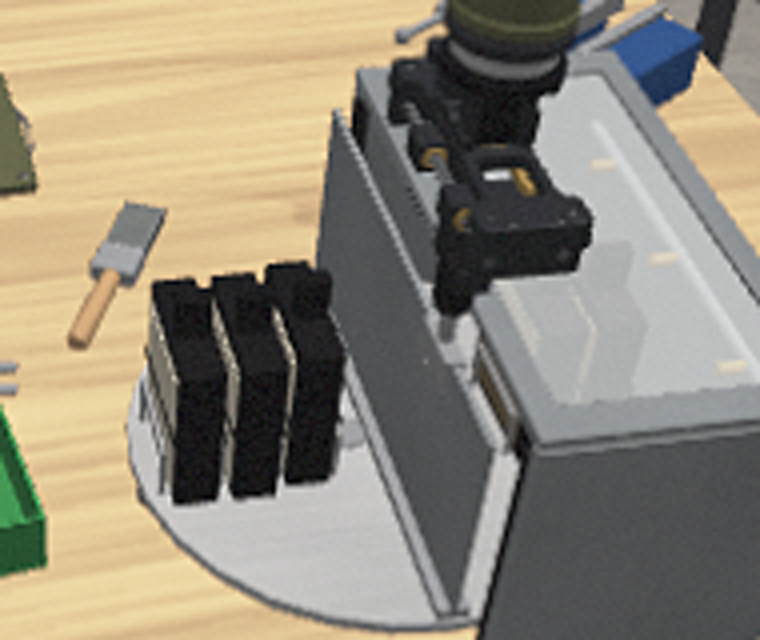

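```bash
python3 -m inch '[[0,0,4,0,0,0],[0,0,4,0,0,0],[0,0,0,0,0,0],[0,0,0,0,0,0],[0,0,0,0,0,0]]';python3 - <<'E'
from h import *
goto([614,281,250],yawvec(-3.5))
E
```

```text
clock: 30.8
tool_pos: [0.6133, 0.2842, 0.2512]
eef_rot: [0.714, -0.024, 0.024, -0.699]
contact_force: [-2.9, -21.7, 16.8]
opening: 0.293
pos [613.3 284.2 251.2] jawx [ 0.998 -0.067  0.001] fing [-0.    -0.022 -1.   ] z [ 0.067  0.998 -0.022] F [ -2.9 -21.7  16.8] op 25.8 t 30.8
 turn(tool) [ 0.022 -0.006  0.001]  shift after turn [ 0.9  1.2 -3.2]
 turn(tool) [-2.000e-03  3.135e+00  3.400e-02]  shift after turn [-0.9  1.2  3.2]
 shift now [ 0.9  1.2 -3.2]
```

```bash
python3 -m inch '[[0,0,-5,0,0,0],[0,0,-5,0,0,0],[0,0,0,0,0,0],[0,0,0,0,0,0]]'; python3 -m inch '[[0,0,0,0,0,0],[0,0,0,0,0,0],[0,0,0,0,0,0],[0,-10,0,0,0,0],[0,-20,0,0,0,0],[0,-25,0,0,0,0],[0,-25,0,0,0,0],[0,0,-15,0,0,0],[0,0,-30,0,0,0],[0,0,-35,0,0,0],[0,0,-35,0,0,0],[0,0,-25,0,0,0]]' 60; python3 -m inch '[[-15,0,-20,0,0,0],[-20,0,-20,0,0,0],[-25,0,-15,0,0,0],[-20,0,-10,0,0,0],[-10,0,0,0,0,0],[0,0,0,0,0,0],[0,0,0,0,0,0],[0,0,0,0,0,0],[0,0,0,0,0,0]]' 45
python3 - <<'E'
from h import *
goto([517,132,240],yawvec(-3.5))
d=snap("wrist"); cv2.imwrite("pics/w26.png",d["img"][:,:,::-1])
P=cloud(d);z=P[...,2]
m=(z>.203)&(z<.225)&(d["img"].max(-1)<70); m[240:]=0
n,l,st,ce=cv2.connectedComponentsWithStats(m.astype(np.uint8))
for i in range(1,n):
    if st[i,4]>15: t=P[l==i]; print(st[i],(t.mean(0)*1000).round(1),[np.round(x,1) for x in cv2.minAreaRect((t[:,:2]*1000).astype(np.float32))])
t=snap("top"); cv2.imwrite("pics/t26.png",t["img"][:,:,::-1])
P=cloud(t);img=t["img"].astype(int);g=(img[...,1]>img[...,0]+30)&(img[...,1]>img[...,2]+20)
mm=g&(P[...,2]>.045)&(P[...,2]<.065); mm[:,:200]=0; print("tray",mm.sum(),cv2.minAreaRect((P[mm][:,:2]*1000).astype(np.float32)))
s=snap("scene"); crop(s,"s26.png",180,430,90,250,3)
E
```

```text
clock: 31.13
tool_pos: [0.6132, 0.284, 0.2514]
eef_rot: [0.708, -0.021, 0.023, -0.706]
contact_force: [4.2, -6.9, 5.6]
opening: 0.293
clock: 32.13
tool_pos: [0.6026, 0.1438, 0.3316]
eef_rot: [0.707, -0.021, 0.022, -0.706]
contact_force: [0.7, -0.7, -0.7]
opening: 0.681
clock: 32.88
tool_pos: [0.51, 0.0876, 0.3313]
eef_rot: [-0.707, 0.021, -0.021, 0.707]
contact_force: [0.6, -0.5, -0.2]
opening: 0.513
pos [510.   87.6 331.3] jawx [ 0.998 -0.059  0.001] fing [ 0.001  0.001 -1.   ] z [0.059 0.998 0.001] F [ 0.6 -0.5 -0.2] op 45.2 t 32.88
 turn(tool) [-0.001  0.002  0.001]  shift after turn [ 4.2 91.3 44.8]
 turn(tool) [ 2.00e-03 -3.14e+00  1.00e-03]  shift after turn [ -4.2  91.3 -44.8]
 shift now [ 4.2 91.3 44.7]
[259  32  14  30 403] [525.7 216.9 211.1] [array([525.8, 217.2]), array([24.7, 12.5]), np.float64(86.7)]
[267  79  14  28 372] [531.2 174.6 211.4] [array([531.6, 175.2]), array([25.7, 13.1]), np.float64(87.1)]
[266 125  14  25 339] [528.3 132.  211.1] [array([528.6, 131.7]), array([24.4, 13.7]), np.float64(87.3)]
tray 111 ((539.0906372070312, -97.81114196777344), (186.32835388183594, 95.30208587646484), 47.700172424316406)
```

View pics/w26.png

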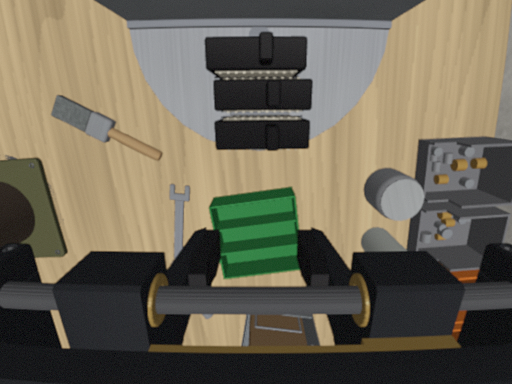

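View pics/s26.png

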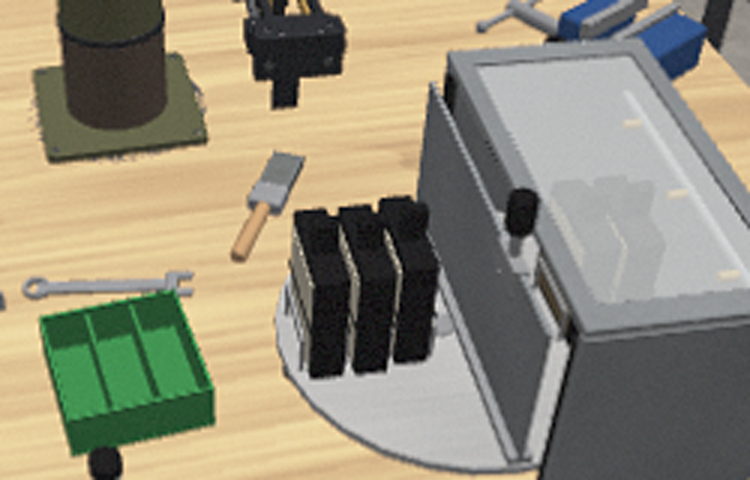

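View pics/t26.png

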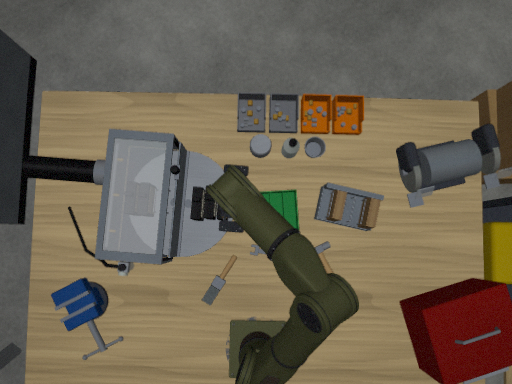

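```bash
python3 -m inch '[[8,10,20,0,0,0],[8,25,24.5,0,0,0],[0,30,0,0,0,0],[0,25,0,0,0,0],[0,10,0,0,0,0],[0,0,0,0,0,0],[0,0,0,0,0,0],[0,0,0,0,0,0]]'
python3 - <<'E'
from h import *
goto([528.4,132,180],yawvec(-3.2))
d=snap("wrist"); cv2.imwrite("pics/w27.png",d["img"][:,:,::-1])
E
```

```text
clock: 33.7
tool_pos: [0.5289, 0.1308, 0.2327]
eef_rot: [-0.706, 0.02, -0.022, 0.707]
contact_force: [0.2, 0.3, -0.5]
opening: 0.51
pos [528.9 130.8 232.7] jawx [ 0.998 -0.06   0.003] fing [ 0.003  0.001 -1.   ] z [0.06  0.998 0.001] F [ 0.2  0.3 -0.5] op 45.0 t 33.7
 turn(tool) [-0.001 -0.004  0.003]  shift after turn [-0.5 52.7  1.1]
 turn(tool) [-5.000e-03  3.137e+00 -2.000e-03]  shift after turn [ 0.5 52.7 -1.1]
 shift now [-0.7 52.7  1.1]
```

View pics/w27.png

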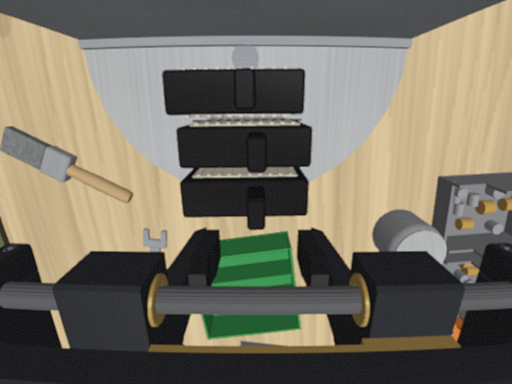

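```bash
python3 -m inch '[[-0.5,10,1,0,-0.004,0],[0,20,0,0,0,0],[0,15,0,0,0,0],[0,7,0,0,0,0],[0,0,0,0,0,0],[0,0,0,0,0,0]]';  python3 -m inch '[[0,0,0,0,0,0],[0,0,0,0,0,0],[0,0,0,0,0,0],[0,0,0,0,0,0],[0,0,0,0,0,0],[0,0,0,0,0,0],[0,0,0,0,0,0]]' 5 50
python3 - <<'E'
from h import *
goto([523.3,-231.3,141])
E
python3 -m inch '[[0,-4,0,0,0,0],[0,-10,0,0,0,0],[0,-20,0,0,0,0],[0,-30,0,0,0,0],[0,-30,0,0,0,0],[0,-15,0,0,0,0],[0,0,0,0,0,0],[0,0,0,0,0,0],[0,0,0,0,0,0]]'
python3 - <<'E'
from h import *
goto([513,-107,290],yawvec(4.3))
d=snap("wrist"); cv2.imwrite("pics/w28.png",d["img"][:,:,::-1])
s=snap("scene"); crop(s,"s28.png",180,430,60,250,3)
E
```

```text
clock: 34.25
tool_pos: [0.5276, 0.1315, 0.1795]
eef_rot: [0.707, -0.019, 0.02, -0.707]
contact_force: [0.4, -0.4, 0.8]
opening: 0.503
clock: 34.83
tool_pos: [0.5273, 0.1315, 0.1795]
eef_rot: [0.707, -0.019, 0.02, -0.707]
contact_force: [-0.6, 0.4, 2.5]
opening: 0.152
pos [527.3 131.5 179.5] jawx [ 0.998 -0.055  0.001] fing [ 0.001 -0.    -1.   ] z [ 0.055  0.998 -0.   ] F [-0.6  0.4  2.5] op 13.4 t 34.83
 shift now [  16.1   38.5 -362.5]
clock: 35.58
tool_pos: [0.5266, 0.1303, 0.287]
eef_rot: [0.708, -0.02, 0.019, -0.706]
contact_force: [-0.7, 0.5, -3.8]
opening: 0.149
pos [526.6 130.3 287. ] jawx [ 0.998 -0.056 -0.001] fing [-0.002 -0.002 -1.   ] z [ 0.056  0.998 -0.002] F [-0.7  0.5 -3.8] op 13.1 t 35.58
 turn(tool) [ 0.002 -0.131 -0.002]  shift after turn [ -31.3   -3.  -235.6]
 turn(tool) [2.000e-03 3.011e+00 3.000e-03]  shift after turn [ 31.3  -3.  235.6]
 shift now [  -0.3   -2.5 -237.7]
```

View pics/w28.png

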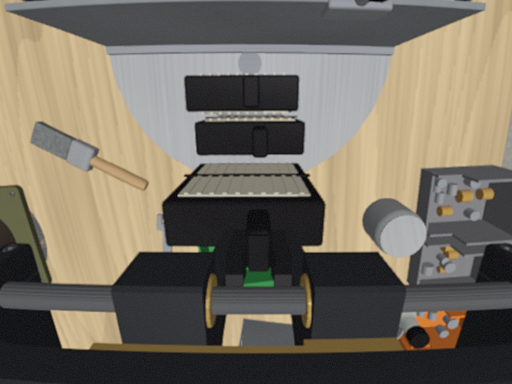

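View pics/s28.png

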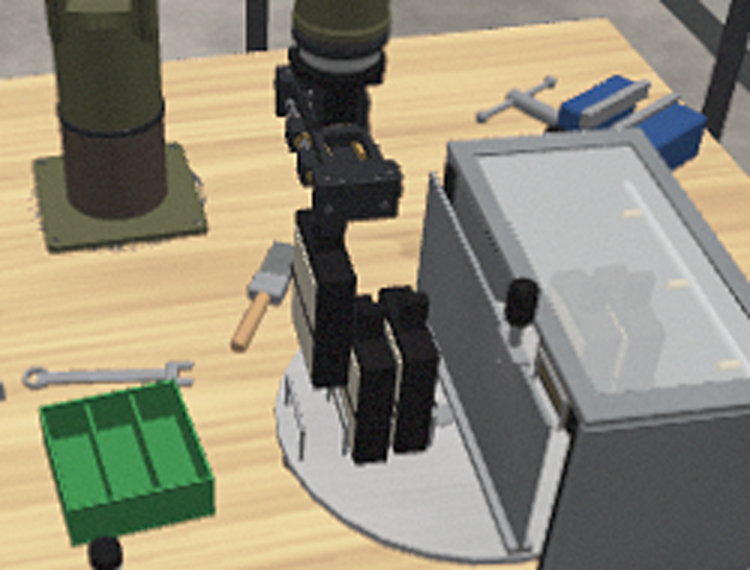

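```bash
cat >> h.py <<'E'
def tray(d,show=True):
    img=d["img"].astype(int);g=((img[...,1]>img[...,0]+25)&(img[...,1]>img[...,2]+15)).astype(np.uint8)
    n,l,st,ce=cv2.connectedComponentsWithStats(g); i=1+np.argmax(st[1:,4]); P=cloud(d)
    m=(l==i)&(P[...,2]>.048)&(P[...,2]<.062)
    q=(P[m][:,:2]*1000).astype(np.float32); rr=cv2.minAreaRect(q); print("tray",m.sum(),np.round(rr[0],1),np.round(rr[1],1),round(rr[2],2),"z",P[m][:,2].mean().round(4))
    m=(l==i)&(P[...,2]<.015); q=(P[m][:,:2]*1000); print("floor mean",q.mean(0).round(1))
    return l==i
E
python3 - <<'E'
from h import *
s=snap("scene"); m=tray(s); crop(s,"s29.png",185,260,170,250,8)
t=snap("top"); tray(t)
c=max(cv2.findContours(m.astype(np.uint8),cv2.RETR_EXTERNAL,cv2.CHAIN_APPROX_NONE)[0],key=len)
a=cv2.approxPolyDP(c,4,True)[:,0]; print(a.tolist())
for u,v in a: print((u,v),(plane(s,u,v,.055)*1000).round(0))
E
```

```text
tray 466 [498.3 -62. ] [159.7 146.1] 4.62 z 0.0539
floor mean [482.1 -60.8]
tray 99 [541.9 -89.1] [194.4  99.9] 53.02 z 0.0542
floor mean [534.6 -79.9]
[[237, 186], [193, 196], [204, 241], [251, 230]]
(np.int32(237), np.int32(186)) [416.   2.  55.]
(np.int32(193), np.int32(196)) [ 432. -138.   55.]
(np.int32(204), np.int32(241)) [ 620. -127.   55.]
(np.int32(251), np.int32(230)) [607.   9.  55.]
```

View pics/s29.png

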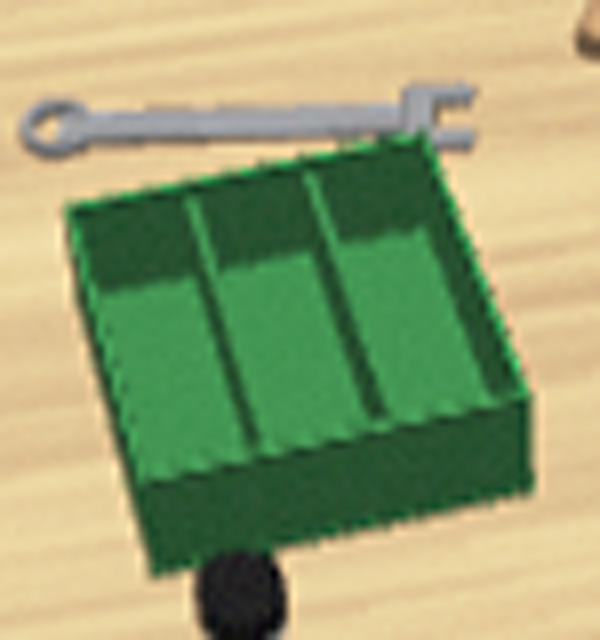

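Run:
```python
from h import *
s=snap("scene")
q=np.array([plane(s,185+u/8-.5,170+v/8-.5,.055)[:2]*1000 for u,v in [(70,208),(430,142),(527,397),(141,480)]])
print(q.round(1),q.mean(0))
# divider top ends
for u,v in [(192,200),(255,447),(312,178),(376,418)]: print((plane(s,185+u/8-.5,170+v/8-.5,.055)[:2]*1000).round(1))
```

```text
[[ 430.  -137.3]
 [ 422.1    5.3]
 [ 564.8   15.9]
 [ 575.9 -126.6]] [498.20517098 -60.68740689]
[435.5 -90.5]
[568.6 -84.6]
[432.9 -43.2]
[563.6 -39.7]
```

```bash
python3 -m inch '[[0,-10,0,0,-0.065,0],[0,-20,0,0,-0.066,0],[-2,0,-12,0,0,0],[-3,0,-24,0,0,0],[-4,0,-36,0,0,0],[-4,0,-38,0,0,0],[-4,0,-38,0,0,0],[-4,0,-38,0,0,0],[-4,0,-36,0,0,0],[-3,0,-28,0,0,0],[-2,0,-20,0,0,0],[-1,0,-10,0,0,0]]'; python3 -m inch '[[0,0,0,0,0,0],[0,0,0,0,0,0],[0,0,0,0,0,0],[0,0,0,0,0,0]]'
python3 - <<'E'
from h import *
goto([513,-107,290],yawvec(4.3))
d=snap("wrist"); cv2.imwrite("pics/w30.png",d["img"][:,:,::-1]); tray(d)
t=snap("top"); tray(t)
E
```

```text
clock: 36.83
tool_pos: [0.5168, -0.1545, 0.3173]
eef_rot: [0.707, 0.024, -0.025, -0.706]
contact_force: [-0.8, -0.2, -3.7]
opening: 0.154
clock: 37.17
tool_pos: [0.5178, -0.1478, 0.3187]
eef_rot: [-0.706, -0.028, 0.028, 0.707]
contact_force: [0.0, -0.1, -2.9]
opening: 0.151
pos [ 517.8 -147.8  318.7] jawx [0.997 0.079 0.001] fing [ 0.001  0.    -1.   ] z [-0.079  0.997  0.   ] F [ 0.  -0.1 -2.9] op 13.3 t 37.17
 turn(tool) [-0.     0.004  0.001]  shift after turn [-1.7 28.7 41.1]
 turn(tool) [ 2.000e-03 -3.138e+00  0.000e+00]  shift after turn [  1.7  28.7 -41.1]
 shift now [-1.6 28.7 41.1]
tray 1194 [500.9 -62.7] [148.4 144.5] 4.75 z 0.0535
floor mean [500.2 -59.6]
tray 211 [504.  -61.1] [148.9 144.7] 4.82 z 0.0548
floor mean [505.4 -62.7]
```

View pics/w30.png

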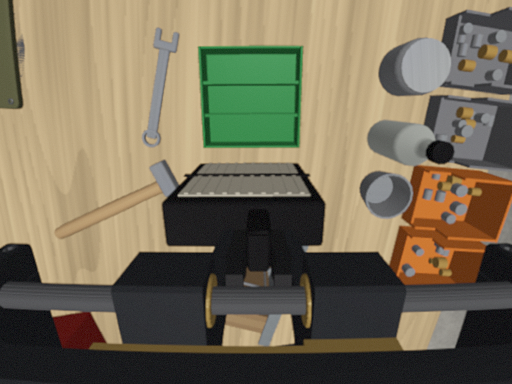

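```bash
python3 -m inch '[[0,0,10,0,-0.003,0],[0.2,10,15,0,0,0],[0,20,10,0,0,0],[0,25,4.4,0,0,0],[0,25,0,0,0,0],[0,20,0,0,0,0],[0,12,0,0,0,0],[0,0,0,0,0,0],[0,0,0,0,0,0],[0,0,0,0,0,0],[0,0,0,0,0,0]]'
python3 - <<'E'
from h import *
goto([514.9,-108.5,205],yawvec(4.7))
d=snap("wrist"); cv2.imwrite("pics/w31.png",d["img"][:,:,::-1]); tray(d)
s=snap("scene"); crop(s,"s31.png",170,270,130,250,6)
E
```

```text
clock: 38.18
tool_pos: [0.5158, -0.1107, 0.2077]
eef_rot: [0.707, 0.029, -0.026, -0.706]
contact_force: [-0.4, -0.2, -2.3]
opening: 0.156
pos [ 515.8 -110.7  207.7] jawx [0.997 0.078 0.003] fing [ 0.003 -0.    -1.   ] z [-0.078  0.997 -0.001] F [-0.4 -0.2 -2.3] op 13.8 t 38.18
 turn(tool) [ 0.001 -0.004  0.003]  shift after turn [-0.8  2.7  2.2]
 turn(tool) [-5.000e-03  3.138e+00  1.000e-03]  shift after turn [ 0.8  2.7 -2.2]
 shift now [-0.8  2.7  2.2]
tray 1549 [500.2 -54.4] [149.1 127.8] 4.52 z 0.0534
floor mean [499.1 -46. ]
```

View pics/w31.png

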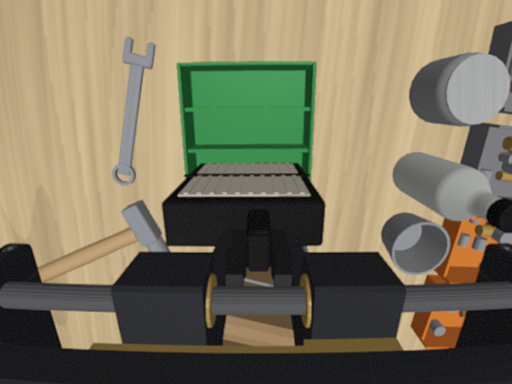

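View pics/s31.png

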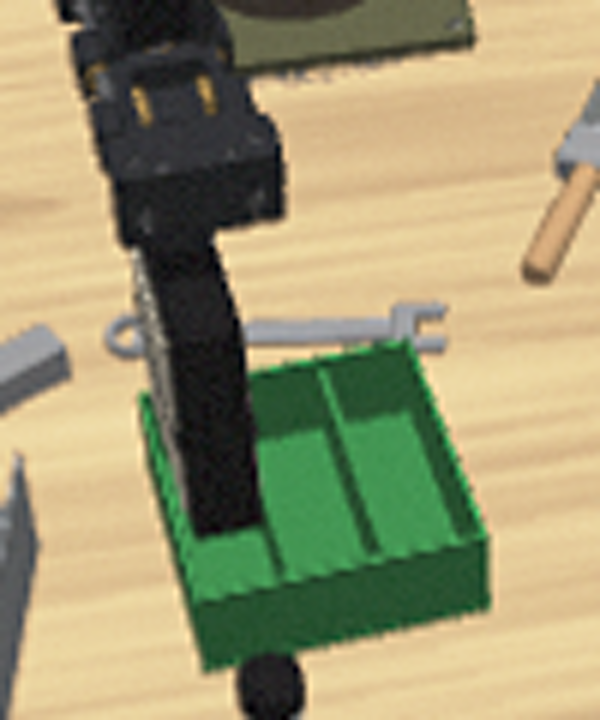

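```bash
python3 -m inch '[[-0.5,5,1,0,-0.003,0],[0,10,0.5,0,0,0],[0,10,0,0,0,0],[0,5,0,0,0,0],[0,0,0,0,0,0],[0,0,0,0,0,0]]'
python3 - <<'E'
from h import *
goto([514.9,-108.5,138.5],yawvec(4.7))
s=snap("scene"); crop(s,"s32.png",170,270,130,250,6)
E
```

```text
clock: 38.78
tool_pos: [0.5138, -0.1094, 0.1757]
eef_rot: [0.707, 0.029, -0.029, -0.706]
contact_force: [0.3, 1.0, -3.9]
opening: 0.149
pos [ 513.8 -109.4  175.7] jawx [ 0.997  0.082 -0.001] fing [-0.001 -0.    -1.   ] z [-0.082  0.997 -0.   ] F [ 0.3  1.  -3.9] op 13.1 t 38.78
 turn(tool) [ 0.    -0.    -0.001]  shift after turn [ 1.2 37.2  0.9]
 turn(tool) [1.000e-03 3.141e+00 0.000e+00]  shift after turn [-1.2 37.2 -0.9]
 shift now [ 1.2 37.2  0.9]
```

View pics/s32.png

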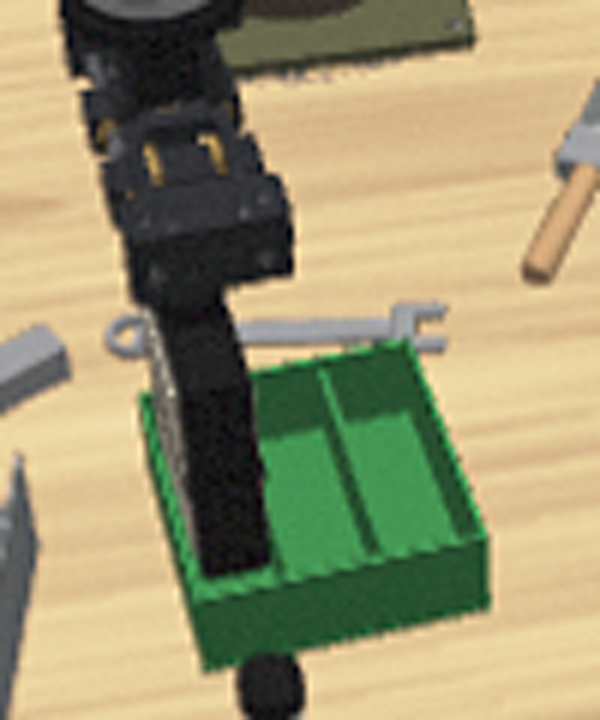

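Inside the compartment; lower to the floor.

```bash
python3 -m inch '[[0.5,8,0,0,0,0],[0,10,0,0,0,0],[0,10,0,0,0,0],[0,5,0,0,0,0],[0,2,0,0,0,0],[0,0,0,0,0,0],[0,0,0,0,0,0]]'; python3 -m inch '[[0,1.5,0,0,0,0],[0,1,0,0,0,0],[0,0,0,0,0,0],[0,0,0,0,0,0]]'
python3 - <<'E'
from h import *
goto([514.9,-108.5,138.5],yawvec(4.7))
E
```

```text
clock: 39.42
tool_pos: [0.5148, -0.1094, 0.1413]
eef_rot: [0.707, 0.029, -0.029, -0.706]
contact_force: [-0.1, 1.1, -4.0]
opening: 0.155
clock: 39.75
tool_pos: [0.5147, -0.1096, 0.1389]
eef_rot: [0.707, 0.029, -0.028, -0.706]
contact_force: [-0.1, 0.9, -3.3]
opening: 0.15
pos [ 514.7 -109.6  138.9] jawx [0.997 0.081 0.001] fing [ 0.001 -0.001 -1.   ] z [-0.081  0.997 -0.001] F [-0.1  0.9 -3.3] op 13.3 t 39.75
 turn(tool) [ 0.001 -0.001  0.001]  shift after turn [0.3 0.4 1. ]
 turn(tool) [-1.000e-03  3.141e+00  1.000e-03]  shift after turn [-0.3  0.4 -1. ]
 shift now [0.3 0.4 1. ]
```

```bash
python3 -m inch '[[0,1,0,0,0,0],[0,0.6,0,0,0,0],[0,0,0,0,0,0],[0,0,0,0,0,0]]';python3 -m inch '[[0,0,0,0,0,0],[0,0,0,0,0,0],[0,0,0,0,0,0],[0,0,0,0,0,0],[0,-5,0,0,0,0],[0,-15,0,0,0,0],[0,-30,0,0,0,0],[0,-40,0,0,0,0],[0,-40,0,0,0,0],[0,-35,0,0,0,0],[0,-20,0,0,0,0],[0,0,0,0,0,0]]' 45
python3 - <<'E'
from h import *
goto([531.2,87,330],yawvec(-3.2))
s=snap("scene"); crop(s,"s33.png",170,270,130,250,6)
E
```

```text
clock: 40.08
tool_pos: [0.5151, -0.1095, 0.1385]
eef_rot: [0.707, 0.029, -0.028, -0.706]
contact_force: [-2.5, -0.4, 7.3]
opening: 0.152
clock: 41.08
tool_pos: [0.5172, -0.1083, 0.3272]
eef_rot: [0.707, 0.032, -0.025, -0.706]
contact_force: [-0.1, -0.0, 0.0]
opening: 0.51
pos [ 517.2 -108.3  327.2] jawx [0.997 0.081 0.01 ] fing [ 0.01  -0.001 -1.   ] z [-0.081  0.997 -0.001] F [-0.1 -0.   0. ] op 44.9 t 41.08
 turn(tool) [0.001 0.137 0.01 ]  shift after turn [  3.1  -2.8 195.8]
 turn(tool) [ 1.500e-02 -3.004e+00 -1.000e-03]  shift after turn [  -3.1   -2.8 -195.8]
 shift now [ 29.9  -2.8 193.5]
```

View pics/s33.png

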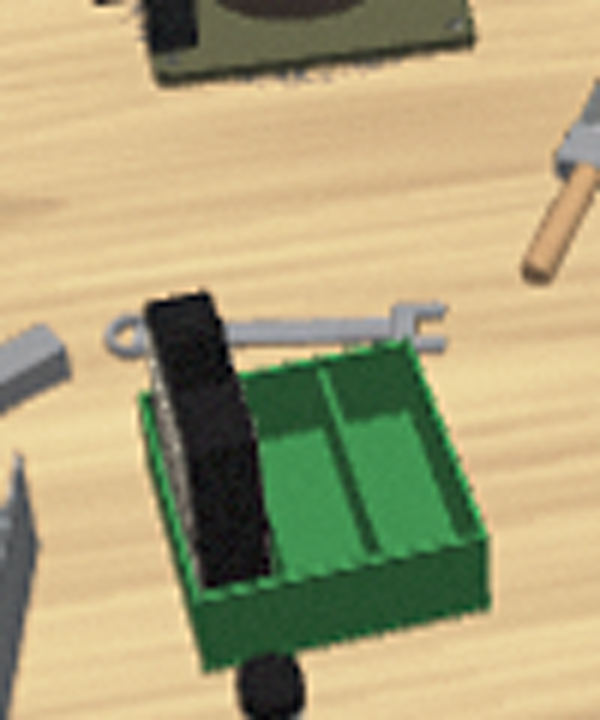

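```bash
python3 -m inch '[[0,0,0,0,0.068,0],[0,0,15,0,0.069,0],[0,0,30,0,0,0],[-0.5,0,38,0,0,0],[-0.5,0,38,0,0,0],[-0.5,0,38,0,0,0],[-0.5,0,38,0,0,0],[-0.5,0,35,0,0,0],[0,0,28,0,0,0],[0,0,16,0,0,0],[0,0,6,0,0,0],[0,0,0,0,0,0]]'; python3 -m inch '[[0,10,0,0,0,0],[0,30,0,0,0,0],[0,30,0,0,0,0],[0,20,0,0,0,0],[0,0,0,0,0,0],[0,0,0,0,0,0],[0,0,0,0,0,0]]'
python3 - <<'E'
from h import *
goto([530.5,175,179.5],yawvec(-3.2))
d=snap("wrist"); cv2.imwrite("pics/w34.png",d["img"][:,:,::-1])
P=cloud(d);z=P[...,2]
m=(z>.203)&(z<.225)&(d["img"].max(-1)<70); m[245:]=0
n,l,st,ce=cv2.connectedComponentsWithStats(m.astype(np.uint8))
for i in range(1,n):
    if st[i,4]>15: t=P[l==i]; print(st[i],(t.mean(0)*1000).round(1),[np.round(x,1) for x in cv2.minAreaRect((t[:,:2]*1000).astype(np.float32))])
E
```

```text
clock: 42.13
tool_pos: [0.5258, 0.1734, 0.3209]
eef_rot: [0.707, -0.019, 0.018, -0.707]
contact_force: [0.7, -0.0, -0.5]
opening: 0.511
clock: 42.72
tool_pos: [0.5274, 0.1716, 0.2329]
eef_rot: [-0.707, 0.02, -0.021, 0.707]
contact_force: [-0.7, -0.8, 0.6]
opening: 0.51
pos [527.4 171.6 232.9] jawx [ 0.998 -0.057  0.002] fing [ 0.002 -0.    -1.   ] z [0.057 0.998 0.   ] F [-0.7 -0.8  0.6] op 44.9 t 42.72
 turn(tool) [-0.    -0.001  0.002]  shift after turn [ 2.9 53.4  3.5]
 turn(tool) [-3.00e-03  3.14e+00 -0.00e+00]  shift after turn [-2.9 53.4 -3.5]
 shift now [ 2.8 53.4  3.5]
[381  36   6  10  22] [608.2 281.6 221.2] [array([608.1, 281.5]), array([5.3, 1.1]), np.float64(79.6)]
[241 131  21  38 744] [526.5 219.5 211.1] [array([526.2, 218.8]), array([25.2, 13.8]), np.float64(86.9)]
[253 190  19  35 613] [531.5 177.6 211. ] [array([531.5, 175.9]), array([24.5, 13.2]), np.float64(87.0)]
```

View pics/w34.png

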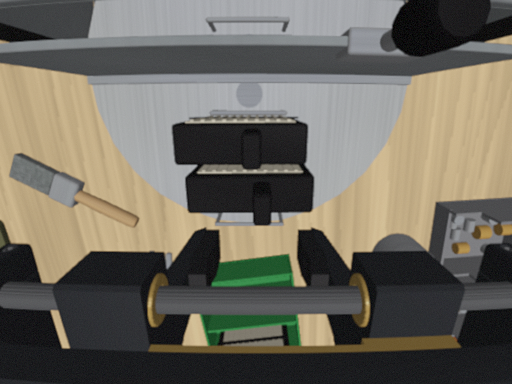

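```bash
python3 -m inch '[[1.5,5,2,0,0,0],[1.5,15,1.8,0,0,0],[0,20,0,0,0,0],[0,13,0,0,0,0],[0,0,0,0,0,0],[0,0,0,0,0,0],[0,0,0,0,0,0]]';  python3 -m inch '[[0,0,0,0,0,0],[0,0,0,0,0,0],[0,0,0,0,0,0],[0,0,0,0,0,0],[0,0,0,0,0,0],[0,0,0,0,0,0],[0,0,0,0,0,0]]' 5 50
python3 - <<'E'
from h import *
goto([523.3,-231.3,141])
E
python3 -m inch '[[0,-4,0,0,0,0],[0,-10,0,0,0,0],[0,-20,0,0,0,0],[0,-30,0,0,0,0],[0,-30,0,0,0,0],[0,-30,0,0,0,0],[0,-18,0,0,0,0],[0,0,0,0,0,0],[0,0,0,0,0,0]]'
python3 - <<'E'
from h import *
goto([511,-61.7,320],yawvec(4.7))
s=snap("scene"); tray(s); crop(s,"s35.png",180,430,60,250,3)
E
```

```text
clock: 43.35
tool_pos: [0.5307, 0.1766, 0.1803]
eef_rot: [-0.707, 0.019, -0.021, 0.707]
contact_force: [-0.2, -0.4, 0.9]
opening: 0.508
clock: 43.93
tool_pos: [0.5303, 0.1758, 0.1793]
eef_rot: [0.707, -0.019, 0.02, -0.707]
contact_force: [0.1, -0.8, 1.9]
opening: 0.153
pos [530.3 175.8 179.3] jawx [ 0.998 -0.056  0.001] fing [ 0.001 -0.001 -1.   ] z [ 0.056  0.998 -0.   ] F [ 0.1 -0.8  1.9] op 13.5 t 43.93
 shift now [  15.7   38.5 -406.8]
clock: 44.68
tool_pos: [0.5298, 0.176, 0.3216]
eef_rot: [0.707, -0.019, 0.02, -0.707]
contact_force: [-0.5, -0.3, -3.8]
opening: 0.15
pos [529.8 176.  321.6] jawx [ 0.998 -0.056  0.002] fing [ 0.002 -0.    -1.   ] z [ 0.056  0.998 -0.   ] F [-0.5 -0.3 -3.8] op 13.2 t 44.68
 turn(tool) [ 0.    -0.138  0.002]  shift after turn [ -38.2    1.6 -235.3]
 turn(tool) [-3.000e-03  3.004e+00  1.000e-03]  shift after turn [ 38.2   1.6 235.3]
 shift now [  -5.6    1.6 -238.3]
tray 404 [500.4 -61.7] [155.5 146.7] 4.94 z 0.0541
floor mean [483.  -38.1]
```

View pics/s35.png

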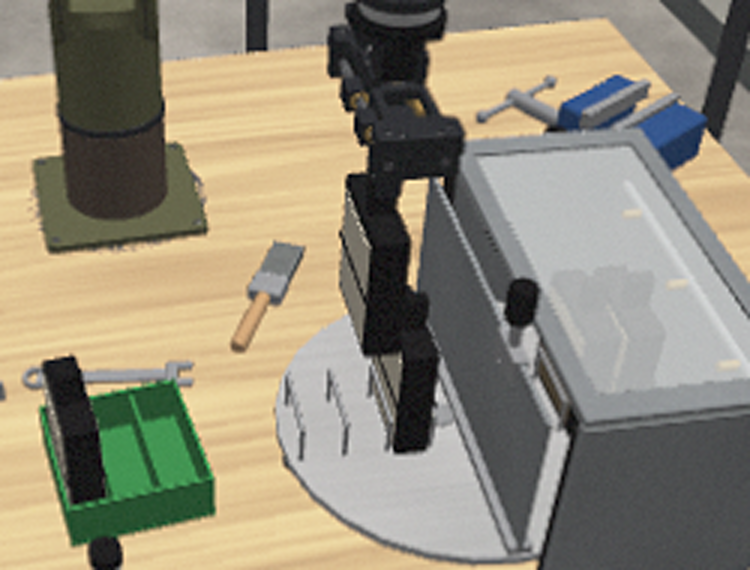

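```bash
python3 -m inch '[[0,0,0,0,-0.069,0],[-2,0,-10,0,-0.069,0],[-4,0,-20,0,0,0],[-5,0,-30,0,0,0],[-6,0,-36,0,0,0],[-6,0,-36,0,0,0],[-5,0,-36,0,0,0],[-4,0,-30,0,0,0],[-3,0,-20,0,0,0],[-2,0,-12,0,0,0],[-1,0,-5.3,0,0,0],[0,0,0,0,0,0]]'; python3 -m inch '[[0,10,0,0,0,0],[0,30,0,0,0,0],[0,35,0,0,0,0],[0,25,0,0,0,0],[0,10,0,0,0,0],[0,0,0,0,0,0],[0,0,0,0,0,0],[0,0,0,0,0,0]]'
python3 - <<'E'
from h import *
goto([511,-61.7,210],yawvec(4.7))
d=snap("wrist"); cv2.imwrite("pics/w36.png",d["img"][:,:,::-1]); tray(d)
s=snap("scene"); crop(s,"s36.png",170,270,130,250,6)
E
```

```text
clock: 45.73
tool_pos: [0.5101, -0.0623, 0.3202]
eef_rot: [0.707, 0.028, -0.029, -0.706]
contact_force: [-0.9, 0.0, -3.0]
opening: 0.152
clock: 46.4
tool_pos: [0.5122, -0.0603, 0.2127]
eef_rot: [-0.706, -0.031, 0.028, 0.707]
contact_force: [-0.5, 0.4, -3.0]
opening: 0.153
pos [512.2 -60.3 212.7] jawx [0.997 0.083 0.004] fing [ 0.004  0.    -1.   ] z [-0.083  0.997  0.   ] F [-0.5  0.4 -3. ] op 13.5 t 46.4
 turn(tool) [-0.     0.002  0.004]  shift after turn [-1.3  2.7 -1.3]
 turn(tool) [ 0.006 -3.14   0.   ]  shift after turn [1.3 2.7 1.3]
 shift now [-1.3  2.7 -1.2]
tray 860 [498.  -27.6] [148.3  73.5] 4.61 z 0.0539
floor mean [497.4 -24.7]
```

View pics/w36.png

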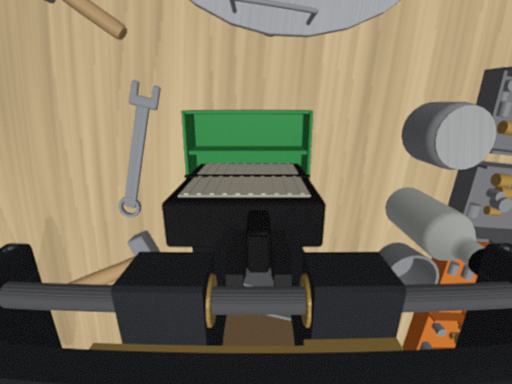

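View pics/s36.png

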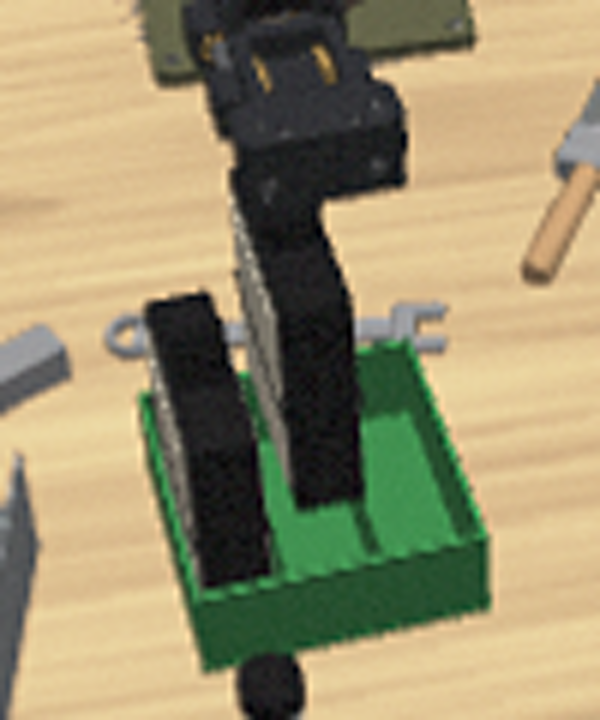

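```bash
python3 -m inch '[[-0.5,5,-1,0,0,0],[-0.5,10,-0.5,0,0,0],[0,10,0,0,0,0],[0,8,0,0,0,0],[0,0,0,0,0,0],[0,0,0,0,0,0]]'
python3 - <<'E'
from h import *
goto([511,-61.7,138.5],yawvec(4.7))
s=snap("scene"); crop(s,"s37.png",170,270,130,250,6)
E
```

```text
clock: 47.0
tool_pos: [0.5094, -0.0632, 0.1774]
eef_rot: [0.707, 0.029, -0.03, -0.706]
contact_force: [0.6, 0.6, -3.1]
opening: 0.152
pos [509.4 -63.2 177.4] jawx [ 0.997  0.083 -0.001] fing [-0.001 -0.    -1.   ] z [-0.083  0.997 -0.   ] F [ 0.6  0.6 -3.1] op 13.4 t 47.0
 turn(tool) [ 0.     0.001 -0.001]  shift after turn [ 1.7 38.9  1.4]
 turn(tool) [-2.000e-03 -3.141e+00 -0.000e+00]  shift after turn [-1.7 38.9 -1.4]
 shift now [ 1.8 38.9  1.4]
```

View pics/s37.png

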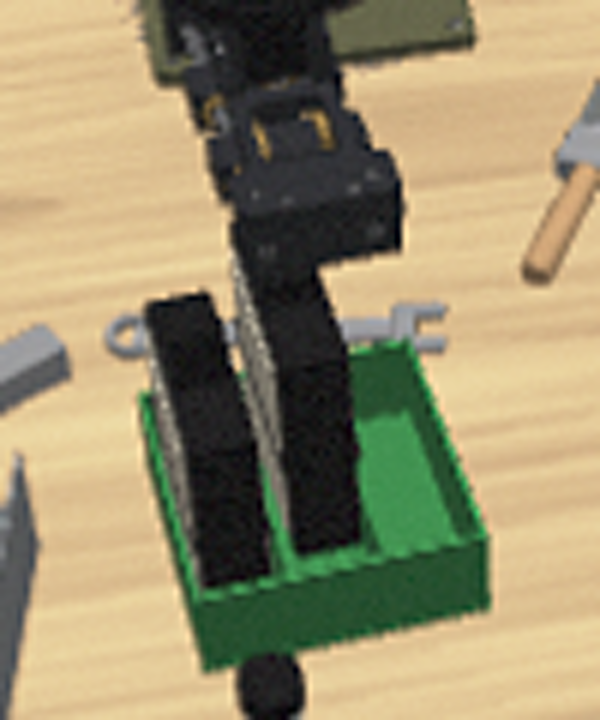

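```bash
python3 -m inch '[[0.5,8,0.3,0,0,0],[0,10,0,0,0,0],[0,10,0,0,0,0],[0,6,0,0,0,0],[0,2,0,0,0,0],[0,0,0,0,0,0],[0,0,0,0,0,0]]'; python3 -m inch '[[0,1.5,0,0,0,0],[0,1,0,0,0,0],[0,0,0,0,0,0],[0,0,0,0,0,0]]'
python3 - <<'E'
from h import *
goto([511,-61.7,138.5],yawvec(4.7))
E
```

```text
clock: 47.63
tool_pos: [0.5105, -0.0627, 0.1421]
eef_rot: [0.707, 0.029, -0.029, -0.706]
contact_force: [-1.2, -0.3, -2.8]
opening: 0.152
clock: 47.97
tool_pos: [0.5105, -0.063, 0.1398]
eef_rot: [0.707, 0.029, -0.029, -0.706]
contact_force: [1.2, -0.5, -3.3]
opening: 0.152
pos [510.5 -63.  139.8] jawx [0.997 0.082 0.001] fing [ 0.001 -0.001 -1.   ] z [-0.082  0.997 -0.001] F [ 1.2 -0.5 -3.3] op 13.4 t 47.97
 turn(tool) [0.001 0.    0.001]  shift after turn [0.6 1.3 1.2]
 turn(tool) [ 1.000e-03 -3.141e+00 -1.000e-03]  shift after turn [-0.6  1.3 -1.2]
 shift now [0.6 1.3 1.2]
```

```bash
python3 -m inch '[[0,1.5,0,0,0,0],[0,1,0,0,0,0],[0,0,0,0,0,0],[0,0,0,0,0,0]]';python3 -m inch '[[0,0,0,0,0,0],[0,0,0,0,0,0],[0,0,0,0,0,0],[0,0,0,0,0,0],[0,-5,0,0,0,0],[0,-15,0,0,0,0],[0,-30,0,0,0,0],[0,-40,0,0,0,0],[0,-40,0,0,0,0],[0,-35,0,0,0,0],[0,-20,0,0,0,0],[0,0,0,0,0,0]]' 45
python3 - <<'E'
from h import *
goto([525.2,218,330],yawvec(-3.2))
s=snap("scene"); crop(s,"s38.png",170,270,130,250,6)
E
```

```text
clock: 48.3
tool_pos: [0.5112, -0.0628, 0.1383]
eef_rot: [0.707, 0.03, -0.028, -0.706]
contact_force: [-1.3, -1.2, 5.9]
opening: 0.153
clock: 49.3
tool_pos: [0.5128, -0.0616, 0.3271]
eef_rot: [0.707, 0.032, -0.026, -0.706]
contact_force: [-0.2, 1.6, -0.3]
opening: 0.51
pos [512.8 -61.6 327.1] jawx [0.997 0.082 0.01 ] fing [ 0.01 -0.   -1.  ] z [-0.082  0.997 -0.001] F [-0.2  1.6 -0.3] op 44.9 t 49.3
 turn(tool) [0.    0.138 0.01 ]  shift after turn [ -3.2  -2.9 279.8]
 turn(tool) [ 0.014 -3.003 -0.   ]  shift after turn [   3.2   -2.9 -279.8]
 shift now [ 35.4  -2.8 277.6]
```

View pics/s38.png

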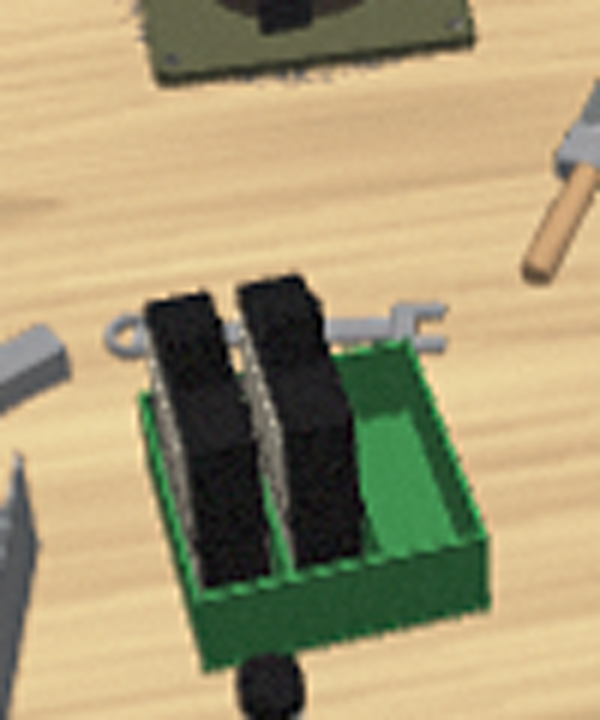

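```bash
python3 -m inch '[[0,0,0,0,0.069,0],[0,0,15,0,0.069,0],[0,0,30,0,0,0],[0,0,38,0,0,0],[0,0,38,0,0,0],[0,0,38,0,0,0],[0,0,38,0,0,0],[0,0,35,0,0,0],[0,0,28,0,0,0],[0,0,15,0,0,0],[0,0,5,0,0,0],[0,0,0,0,0,0]]'; python3 -m inch '[[0,10,0,0,0,0],[0,30,0,0,0,0],[0,30,0,0,0,0],[0,20,0,0,0,0],[0,0,0,0,0,0],[0,0,0,0,0,0],[0,0,0,0,0,0]]'
python3 - <<'E'
from h import *
goto([525.4,218,179.5],yawvec(-3.2))
d=snap("wrist"); cv2.imwrite("pics/w39.png",d["img"][:,:,::-1])
P=cloud(d);z=P[...,2]
m=(z>.203)&(z<.225)&(d["img"].max(-1)<70); m[245:]=0
n,l,st,ce=cv2.connectedComponentsWithStats(m.astype(np.uint8))
for i in range(1,n):
    if st[i,4]>15: t=P[l==i]; print(st[i],(t.mean(0)*1000).round(1),[np.round(x,1) for x in cv2.minAreaRect((t[:,:2]*1000).astype(np.float32))])
m=(P[...,2]>.276)&(P[...,2]<.292)&(d["img"].max(-1)<70);m[235:]=0
t=P[m]*1000;print(len(t)); 
if len(t)>50: print("knob",cv2.minEnclosingCircle(t[:,:2].astype(np.float32)))
E
```

```text
clock: 50.35
tool_pos: [0.5239, 0.2175, 0.3208]
eef_rot: [0.707, -0.019, 0.018, -0.706]
contact_force: [0.8, -0.5, -0.4]
opening: 0.508
clock: 50.93
tool_pos: [0.5256, 0.2162, 0.2329]
eef_rot: [-0.707, 0.02, -0.021, 0.707]
contact_force: [0.4, 0.4, 1.1]
opening: 0.51
pos [525.6 216.2 232.9] jawx [ 0.998 -0.057  0.002] fing [ 0.002  0.    -1.   ] z [0.057 0.998 0.   ] F [0.4 0.4 1.1] op 44.9 t 50.93
 turn(tool) [-0.    -0.001  0.002]  shift after turn [-0.3 53.4  1.8]
 turn(tool) [-3.00e-03  3.14e+00 -0.00e+00]  shift after turn [ 0.3 53.4 -1.8]
 shift now [-0.4 53.4  1.8]
[344 105   6   5  22] [589.5 288.3 208.1] [array([589.4, 288.5]), array([2.7, 0.6]), np.float64(78.0)]
[380 113   6  11  44] [608.6 281.4 221.6] [array([608.6, 281.1]), array([1.2, 6.1]), np.float64(3.0)]
[343 121   5   5  20] [588.8 278.2 208.5] [array([588.7, 278.2]), array([2.7, 0.9]), np.float64(87.2)]
[248 192  20  35 616] [526.5 220.9 210.9] [array([526.4, 219.5]), array([24.2, 14. ]), np.float64(86.9)]
3045
knob ((613.1422119140625, 282.30670166015625), 13.783085823059082)
```

View pics/w39.png

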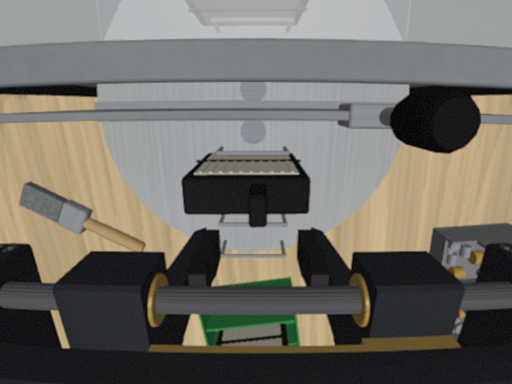

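```bash
python3 -m inch '[[0,5,1.5,0,0,0],[0,15,1,0,0,0],[0,20,0,0,0,0],[0,13,0,0,0,0],[0,0,0,0,0,0],[0,0,0,0,0,0],[0,0,0,0,0,0]]';  python3 -m inch '[[0,0,0,0,0,0],[0,0,0,0,0,0],[0,0,0,0,0,0],[0,0,0,0,0,0],[0,0,0,0,0,0],[0,0,0,0,0,0],[0,0,0,0,0,0]]' 5 50
python3 - <<'E'
from h import *
goto([523.3,-231.3,141])
E
python3 -m inch '[[0,-4,0,0,0,0],[0,-10,0,0,0,0],[0,-20,0,0,0,0],[0,-30,0,0,0,0],[0,-30,0,0,0,0],[0,-30,0,0,0,0],[0,-18,0,0,0,0],[0,0,0,0,0,0],[0,0,0,0,0,0]]'
python3 - <<'E'
from h import *
goto([507.1,-15,320],yawvec(4.7))
s=snap("scene"); tray(s); crop(s,"s40.png",180,430,60,250,3)
E
```

```text
clock: 51.57
tool_pos: [0.5255, 0.2198, 0.18]
eef_rot: [-0.707, 0.019, -0.02, 0.707]
contact_force: [-0.3, 0.1, -0.2]
opening: 0.509
clock: 52.15
tool_pos: [0.5253, 0.2192, 0.1793]
eef_rot: [0.707, -0.019, 0.02, -0.707]
contact_force: [-0.2, -0.3, 2.2]
opening: 0.151
pos [525.3 219.2 179.3] jawx [ 0.998 -0.056  0.001] fing [ 0.001 -0.    -1.   ] z [ 0.056  0.998 -0.   ] F [-0.2 -0.3  2.2] op 13.3 t 52.15
 shift now [  23.1   38.5 -449.9]
clock: 52.9
tool_pos: [0.5249, 0.2193, 0.3216]
eef_rot: [0.707, -0.019, 0.02, -0.707]
contact_force: [0.1, -0.4, -3.6]
opening: 0.149
pos [524.9 219.3 321.6] jawx [ 0.998 -0.056  0.002] fing [ 0.002 -0.    -1.   ] z [ 0.056  0.998 -0.   ] F [ 0.1 -0.4 -3.6] op 13.2 t 52.9
 turn(tool) [ 0.    -0.138  0.002]  shift after turn [ -37.     1.6 -232.1]
 turn(tool) [-3.000e-03  3.004e+00  0.000e+00]  shift after turn [ 37.    1.6 232.1]
 shift now [  -4.8    1.6 -234.9]
tray 337 [499.3 -61.7] [157.6 146.4] 4.71 z 0.0541
floor mean [493.4 -19.8]
```

View pics/s40.png

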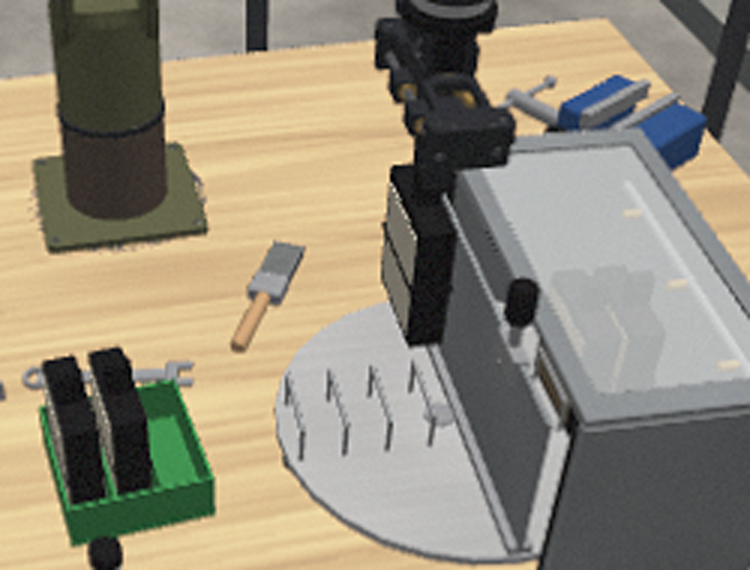

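```bash
python3 -m inch '[[0,0,0,0,-0.069,0],[-2,0,-10,0,-0.069,0],[-4,0,-20,0,0,0],[-5,0,-30,0,0,0],[-6,0,-36,0,0,0],[-6,0,-36,0,0,0],[-5,0,-36,0,0,0],[-4,0,-30,0,0,0],[-3,0,-20,0,0,0],[-2,0,-10,0,0,0],[0,0,-4,0,0,0],[0,0,0,0,0,0]]'; python3 -m inch '[[0,10,0,0,0,0],[0,30,0,0,0,0],[0,35,0,0,0,0],[0,25,0,0,0,0],[0,10,0,0,0,0],[0,0,0,0,0,0],[0,0,0,0,0,0],[0,0,0,0,0,0]]'
python3 - <<'E'
from h import *
goto([507.1,-15,210],yawvec(4.7))
d=snap("wrist"); cv2.imwrite("pics/w41.png",d["img"][:,:,::-1])
s=snap("scene"); crop(s,"s41.png",170,270,130,250,6); tray(s)
E
```

```text
clock: 53.95
tool_pos: [0.5061, -0.0151, 0.3203]
eef_rot: [-0.706, -0.029, 0.029, 0.707]
contact_force: [0.3, 0.6, -3.5]
opening: 0.151
clock: 54.62
tool_pos: [0.5078, -0.0136, 0.2126]
eef_rot: [-0.706, -0.031, 0.028, 0.707]
contact_force: [0.7, -0.3, -2.9]
opening: 0.151
pos [507.8 -13.6 212.6] jawx [0.997 0.083 0.004] fing [ 0.004  0.001 -1.   ] z [-0.083  0.997  0.   ] F [ 0.7 -0.3 -2.9] op 13.3 t 54.62
 turn(tool) [-0.     0.001  0.004]  shift after turn [-0.9  2.6 -1.3]
 turn(tool) [ 6.00e-03 -3.14e+00  1.00e-03]  shift after turn [0.9 2.6 1.3]
 shift now [-0.9  2.6 -1.3]
tray 271 [500.4 -62.1] [153.7 145.7] 4.85 z 0.0539
floor mean [516.9 -28.2]
```

View pics/w41.png

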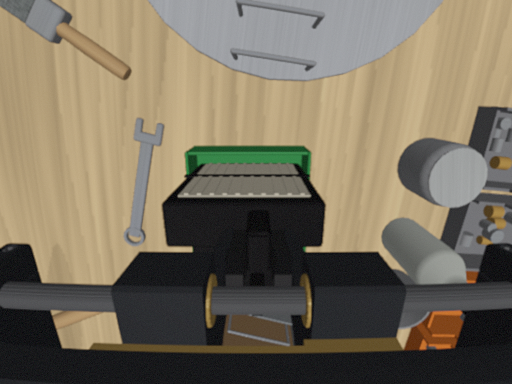

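View pics/s41.png

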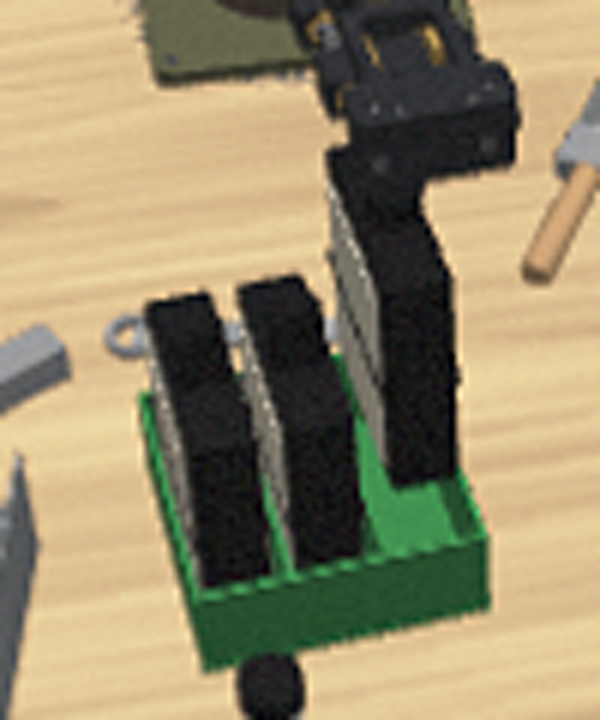

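```bash
python3 -m inch '[[-0.5,5,-1,0,0,0],[0,10,-0.7,0,0,0],[0,10,0,0,0,0],[0,8,0,0,0,0],[0,0,0,0,0,0],[0,0,0,0,0,0]]'
python3 - <<'E'
from h import *
goto([507.1,-15,138.5],yawvec(4.7))
s=snap("scene"); crop(s,"s42.png",170,270,130,250,6)
E
```

```text
clock: 55.22
tool_pos: [0.5057, -0.0167, 0.1774]
eef_rot: [0.707, 0.029, -0.03, -0.706]
contact_force: [-0.7, 0.8, -2.7]
opening: 0.149
pos [505.7 -16.7 177.4] jawx [ 0.997  0.083 -0.001] fing [-0.001 -0.    -1.   ] z [-0.083  0.997 -0.   ] F [-0.7  0.8 -2.7] op 13.1 t 55.22
 turn(tool) [ 0.     0.001 -0.001]  shift after turn [ 1.6 38.9  1.6]
 turn(tool) [-2.000e-03 -3.141e+00 -1.000e-03]  shift after turn [-1.6 38.9 -1.6]
 shift now [ 1.6 38.9  1.6]
```

View pics/s42.png

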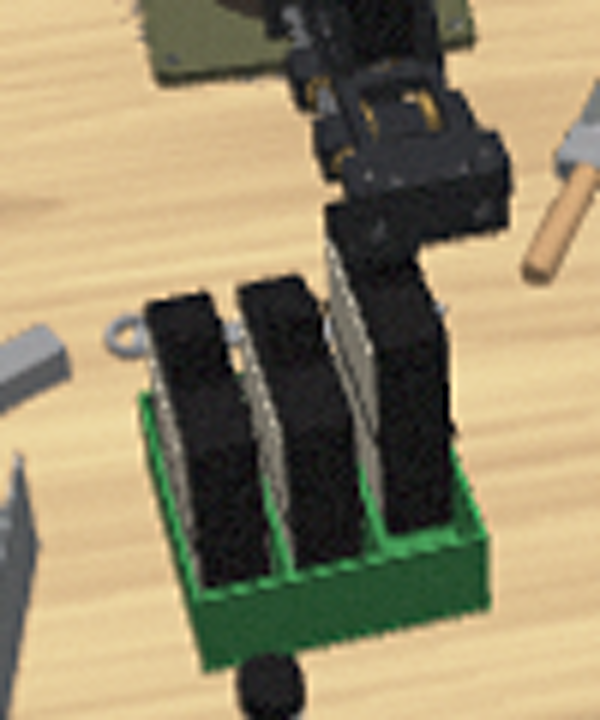

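```bash
python3 -m inch '[[0.5,8,0.3,0,0,0],[0,10,0,0,0,0],[0,10,0,0,0,0],[0,6,0,0,0,0],[0,2,0,0,0,0],[0,0,0,0,0,0],[0,0,0,0,0,0]]'; python3 -m inch '[[0,2,0,0,0,0],[0,1.5,0,0,0,0],[0,1,0,0,0,0],[0,0,0,0,0,0],[0,0,0,0,0,0]]'
python3 - <<'E'
from h import *
goto([507.1,-15,138.5],yawvec(4.7))
E
```

```text
clock: 55.85
tool_pos: [0.5068, -0.0162, 0.1421]
eef_rot: [0.707, 0.029, -0.029, -0.706]
contact_force: [0.7, 0.1, -1.3]
opening: 0.152
clock: 56.27
tool_pos: [0.5073, -0.0163, 0.1383]
eef_rot: [0.707, 0.03, -0.028, -0.706]
contact_force: [-0.5, -0.9, 3.7]
opening: 0.152
pos [507.3 -16.3 138.3] jawx [0.997 0.082 0.002] fing [ 0.002 -0.001 -1.   ] z [-0.082  0.997 -0.001] F [-0.5 -0.9  3.7] op 13.4 t 56.27
 turn(tool) [0.001 0.    0.002]  shift after turn [-0.1 -0.2  1.3]
 turn(tool) [ 3.000e-03 -3.141e+00 -1.000e-03]  shift after turn [ 0.1 -0.2 -1.3]
 shift now [-0.1 -0.2  1.3]
```

Seated. Release, rise, move clear, and check everything.

```bash
python3 -m inch '[[0,0,0,0,0,0],[0,0,0,0,0,0],[0,0,0,0,0,0],[0,0,0,0,0,0],[0,-5,0,0,0,0],[0,-15,0,0,0,0],[0,-30,0,0,0,0],[0,-40,0,0,0,0],[0,-40,0,0,0,0],[0,-35,0,0,0,0],[0,-20,0,0,0,0],[0,0,0,0,0,0]]' 45;  python3 -m inch '[[-10,0,0,0,0,0],[-20,0,0,0,0,0],[-20,0,0,0,0,0],[-20,0,0,0,0,0],[-15,0,0,0,0,0],[-10,0,0,0,0,0],[0,0,0,0,0,0],[0,0,0,0,0,0],[0,0,0,0,0,0],[0,0,0,0,0,0],[0,0,0,0,0,0],[0,0,0,0,0,0]]'
python3 - <<'E'
from h import *
goto([507.1,-15,138.5])
s=snap("scene"); cv2.imwrite("pics/s50.png",cv2.resize(s["img"][:,:,::-1],(800,600))); tray(s)
t=snap("top"); crop(t,"t50.png",90,410,110,280,2)
P=cloud(t)
m=(P[...,2]>.276)&(P[...,2]<.295)&(t["img"].max(-1)<60); m[:130]=0;m[200:]=0;m[:,:150]=0;m[:,200:]=0
print("knob",m.sum(),np.median(P[m],0))
E
```

```text
clock: 57.27
tool_pos: [0.5089, -0.0149, 0.3275]
eef_rot: [-0.706, -0.032, 0.026, 0.707]
contact_force: [1.1, 0.4, 0.7]
opening: 0.507
clock: 58.27
tool_pos: [0.4124, -0.0239, 0.3225]
eef_rot: [-0.706, -0.029, 0.029, 0.707]
contact_force: [0.1, 0.2, 0.1]
opening: 0.513
pos [412.4 -23.9 322.5] jawx [0.997 0.082 0.001] fing [ 0.001  0.    -1.   ] z [-0.082  0.997  0.   ] F [0.1 0.2 0.1] op 45.2 t 58.27
 shift now [ 95.  184.1   1. ]
tray 265 [500.  -61.9] [153.3 146.2] 4.32 z 0.0543
floor mean [569.9 -54.9]
knob 55 [0.61564263 0.28301945 0.28369738]
```

View pics/s50.png

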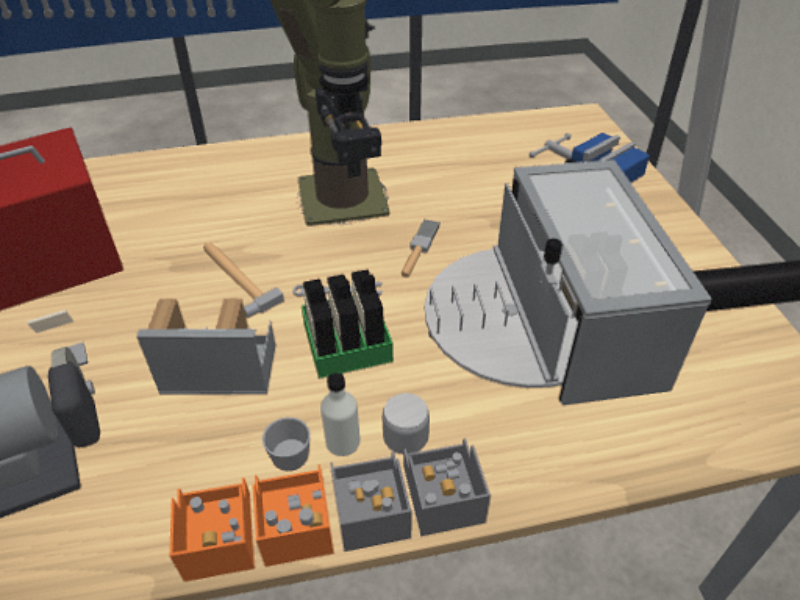

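View pics/t50.png

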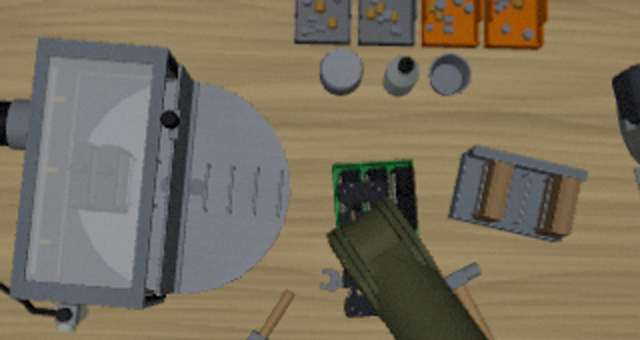

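```bash
python3 -c "
from plant import r
print(r.finish_job())"
```

```text
the job is handed in; nothing more can be done
None
```

The job is done and handed in at about 58 s.

- **Used filters:** The rack held two. I tipped each outward, lifted it over the lip, and stood it upright in bay A, in the middle and outer slots. Both cartons are still standing in the rack.
- **Swing table:** I swung it half a turn by the knob and pressed it against the stop. It did not move at 9 N or at 22 N, well above the plunger's 7 N. The knob stayed put after I let go. I took the click from this; I did not measure the table angle directly.
- **Cleaned filters:** Three came out. Each stands upright in its own compartment of the green tray.

**Last checks:** The final scene picture shows three upright filters in the tray, both used filters upright under the cabinet roof, the cartons, bottle and tin standing, and the gripper clear of everything. In the top picture the arm hides part of the tray. The tray never moved during the run. The top camera read about 2–3 mm further out in x than the wrist camera, so I placed by the wrist and scene views. No check failed.

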